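Dry-clamp a carving blank and set and lock the clamp's air pressure

TASK

Set up the dry run of a glue-up: one board lies ready in the clamp, thin or thick; lay every other board of that same thickness from the tray flat beside it, all with their far ends against the back stop, then bring the jaw up so that the boards are squeezed together without gaps between the fence and the jaw, and leave the boards of the other thickness out of the clamp. Only then turn the regulator knob so that its pointer stands at the flag for that thickness (narrow flag for thin boards, broad flag for thick ones), sliding the lock back first if it covers the knob, and at last slide the lock fully home over the knob. Do not knock over or shove the glue bottle or the mallet.

Things in the scene. Friction and masses are not known exactly. Their poses are not given: they have to be found in the camera images.
- clamp: bench-top pneumatic edge-gluing clamp, fixed, green steel frame; origin on the bench under the middle of the bed, x away from the robot, y along the bed, z up (turned by up to 3 degrees). Bed: flat, 40 mm above the bench, x -85 to +85, y -187 to +197 mm. Beyond it a deck 100 mm above the bench, x 98 to 192, y -96 to +104 mm, carries the regulator's dial, knob and lock.
- fence (a point): middle of the clamping face of the fence, at the clamp's (0, -155, 60) mm: a fixed steel bar across the bed, 45 mm tall above it, its face looking to the clamp's +y. Axes as the clamp's.
- back_stop (a point): middle of the face of the back stop, at the clamp's (68, 20, 48) mm: a low steel strip along the far edge of the bed, 16 mm tall above it, its face looking to the clamp's -x. A board pushed home against it has its origin 65 mm nearer (clamp x = +3 mm).
- jaw (a joint): sliding jaw of the clamp, moved by hand, stays where it is left (3 N to slide); m, 0 = fully open, grows as it closes towards the fence (clamp -y): pad face to fence = 0.270 - value; most 0.215. Upright steel pad 136 mm wide, 42 mm tall, a block behind it. Starts between 0 and 0.12; slide it back to make room.
- jaw_grip (a point): point to pinch on the jaw's handle, 100 mm above the bench: a black upright fin on the jaw's block, 70 mm long (clamp x), 14 mm thick (clamp y), standing 37 mm above the block, its top 13 mm above this point; 54 mm behind the pad face
- knob (a joint): regulator knob, turns about the vertical, rad; grows clockwise seen from above (more pressure), -0.1 to 3.1, stays where it is left (0.05 N m to turn). At 0 the pointer points along the clamp's -x. Starts backed off, below both flags.
- knob_grip (a point): point on the knob's axis at the height to grip, 130 mm above the bench: a bar grip 44 mm long, 14 mm thick, 31 mm tall on a 60 mm skirt disc; the bar lies along the pointer line, its top is 7 mm above this point, the skirt's top 24 mm below it
- pointer_tip (a point): outer end of the white pointer line on the knob's skirt, 30 mm from the knob's axis
- thin_flag_tip (a point): inner end of the narrow (3.5 mm wide) brass setting flag on the dial round the knob, 31 mm from the knob's axis: the pressure for thin boards. The flags stand elsewhere on the dial at every start and are stiff; leave them.
- thick_flag_tip (a point): inner end, at mid-width, of the broad (12 mm wide) brass setting flag on the dial, 31 mm from the knob's axis: the pressure for thick boards, always further clockwise than the narrow flag
- lock (a joint): the regulator's sliding lock: a sheet-steel hood 74 mm (clamp x) by 66 mm (y), 45 mm tall, on the deck; pushed home it covers the knob so that it cannot be gripped. m, 0 = slid fully back, clear of the knob; grows towards the knob (clamp -y); 0.100 = home over it. 2 N to slide, stays where left; starts anywhere between.
- lock_grip (a point): point to pinch on the lock's handle, 167 mm above the bench: a black upright fin on top of the hood, 44 mm long (clamp x), 12 mm thick (clamp y), 30 mm tall, its top 9 mm above this point
- tray: dark wooden timber tray with a pale rim, fixed, its floor 40 mm above the bench like the clamp's bed; 340 mm (x) by 380 mm (y), rim 8 mm tall; origin on the bench, 30 mm nearer to the robot than its middle. Spare boards lie in it along x in two rows. Clamp and tray may swap sides, left or right.
- thin0: planed square board of pale lime wood lying flat, 130 mm long (its x axis), 40 mm wide (y) and 20 mm thick (z up), about 48 g; origin at the centre of its underside. One of thin0 and thick0 starts in the clamp's bed near the fence, not yet tidy against it; the other lies in the tray.
- thick0: planed square board of pale lime wood lying flat, 130 mm long (its x axis), 40 mm wide (y) and 36 mm thick (z up), about 86 g; origin at the centre of its underside. See thin0.
- glue: closed white glue bottle, 68 mm across, 150 mm tall, standing on the bench; bystander
- mallet: carver's round mallet standing on its head, 100 mm across, 225 mm tall; bystander
- thin1: planed square board of pale lime wood lying flat, 130 mm long (its x axis), 40 mm wide (y) and 20 mm thick (z up), about 48 g; origin at the centre of its underside. Lies in the tray, or is absent.
- thin2: planed square board of pale lime wood lying flat, 130 mm long (its x axis), 40 mm wide (y) and 20 mm thick (z up), about 48 g; origin at the centre of its underside. Lies in the tray, or is absent.
- thin3: planed square board of pale lime wood lying flat, 130 mm long (its x axis), 40 mm wide (y) and 20 mm thick (z up), about 48 g; origin at the centre of its underside. Lies in the tray, or is absent.
- thick1: planed square board of pale lime wood lying flat, 130 mm long (its x axis), 40 mm wide (y) and 36 mm thick (z up), about 86 g; origin at the centre of its underside. Lies in the tray, or is absent.
- thick2: planed square board of pale lime wood lying flat, 130 mm long (its x axis), 40 mm wide (y) and 36 mm thick (z up), about 86 g; origin at the centre of its underside. Lies in the tray, or is absent.
- thick3: planed square board of pale lime wood lying flat, 130 mm long (its x axis), 40 mm wide (y) and 36 mm thick (z up), about 86 g; origin at the centre of its underside. Lies in the tray, or is absent.
There are look-alikes about, which are no part of the job. What is shaped like the thick1 but turquoise is not meant. What is shaped like the thin0 but purple is not meant.

How it is judged:
By the outcome, as a careful person would: the job done as asked, in the order asked, and still so for the second after the job is handed in, with the robot touching nothing.
Of thin1, thin2, thin3 only 2 to 3 are there at a start; the rules pass over those that are not, and their reading is None.
Of thick1, thick2, thick3 only 2 to 3 are there at a start; the rules pass over those that are not, and their reading is None.
At some moment in a run one of thin0, thick0 may be knocked a few centimetres aside while the robot is not near it.
Once in a run the grip may slacken for a moment while it holds something.
It also fails if it takes over 210 s, if anything falls off the work surface, if the arm or the gripper's body presses on something with over 40 N, if the wrist force passes 120 N, or if a joint passes its speed limit or range.

ROBOT

A 6-joint arm with a two-finger parallel gripper is mounted at the origin on the work surface. World frame = base frame: x ahead of the robot, y to its left, z up, the work surface at z = 0. Lengths are in m, angles in rad, forces in N, time in s.
With the tool pointing down it reaches from about 0.35 to 0.8 m from the base axis. Payload 7.3 kg.
Tool frame: the origin (TCP) lies between the finger pads; the fingertips stand 14 mm ahead of it and the grasp point (between the pads) lies 5 mm behind it (arm.nose_length is the distance from the TCP to the fingertips, in m); y points along the fingers, z is the direction in which the jaws open and shut, and the axes are right-handed (so a half turn about y gives the same grasp; the last joint's range is limited). The gripper opens to 85 mm and grips with 20 to 120 N. Pads are 22 mm wide; open, the fingers measure 114 mm over their backs; the gripper's body (76 mm by 85 mm) begins 54 mm behind the grasp point. The pads swing forward as they close: fully open they stand 13 mm farther back than shut.
Start: joints at [-1.283, 0.342, 1.524, -0, 1.275, -0.146], TCP at [0.221, -0.476, 0.245] pointing down, gripper open.
Joint ranges: [-2.53, 2.53], [-0.77, 2.02], [0.04, 2.7], [-1, 4.14], [0.28, 2.66], [-3.11, 3.11]. Speed limits (rad/s): [2.57, 2.57, 3.14, 3.14, 3.14, 3.14].

INTERFACE

Orientations are given as [roll, pitch, yaw] about the fixed x, y, z axes, in that order (R = Rz(yaw) Ry(pitch) Rx(roll)).
In Python, from cell import arm, viewer gives the robot as it stands.
- The arm moves only by the tool send_rows, never from a script. Its argument "commands" is a list of rows, each a list of 3 entries, a list of its own where there are three numbers: the turn, a rotation vector about the tool's x, y, z in degrees, then the shift along the tool's x, y, z in cm, then the finger opening in cm, from 0 to 8.54. A call has 1 to 12 rows; each row shifts and turns the commanded pose from where the row before left it, along the tool's axes as they then stand; what a row does not reach is not made up. A row lasts 1/10 s, in which the tool goes at most 50 mm and 8.59 degrees, less where a joint would pass 70% of its speed; a pose out of reach is approached as far as the arm can. A call is refused whole if a number of a shift passes 5 or a number of a turn 8.59, either way. A call with a gripper value outside its range is refused whole. The fingers move at their own pace and stop on an object; the grip force is fixed at half the most. Time passes only in rows, so rows that do not move let the fingers close. It gives the time, the measured TCP pose, the force and the opening at its end, in the units of the state.
- arm.state(): the state, without advancing time (a new reading comes with each control period).
- viewer.read_camera(name): name is "scene" or "top" or "wrist"; returns (picture, depth): 400x640x3 uint8, red, green, blue; 400x640 float32, m along the optical axis (not along the pixel's ray), 0 where there is no reading.
- viewer.camera_info(name): a dict with "intrinsics" (3x3 intrinsics, pixels), "k1" (the pictures are not rectified: a ray, as slopes to the right and down, at radius r is drawn at 1 + k1 r^2 times it, then the intrinsics apply), "extrinsics" (4x4, takes a point from camera to world coordinates). Camera axes: x right, y up, looking along -z (the intrinsics and any distortion apply to the point x, -y, -z); pixel columns grow to the right and rows downward; lengths in m; the calibration is good to about 2 mm. A picture is of the moment at which its call begins: read the wrist's pose just before it. camera_info takes no time and is no camera call; for the wrist camera it gives the pose at the moment of the call.
- arm.close_job(): hands the job in, once; it reports no verdict.
The state is a dict: "time_s": time; "joint_pos": joint angles; "qvel": joint speeds; "joint_torque": joint torques, N m; "tool_pos": TCP position; "eef_rot": TCP orientation; "wrist_force": force on the tool from outside, world axes, zero at the start; "ft_torque": the same for the moment, N m; "width": finger opening in m.
Only numpy, scipy, OpenCV 4.12 (cv2) and the standard library are available. Lean on these libraries where they do the work, as an engineer would, in place of code of your own. Each camera call takes 0.05 s, during which the arm holds its last target.

## Working session

There is one attempt and no reset: what is moved stays moved. The work goes in short steps, Python scripts to look and compute and a tool call to move; the robot and the scene stay as the last step left them, time stands still between calls to the robot, and variables do not carry over. Pictures are saved under pics/ and viewed, and the job is handed in when it is done.

Besides the shell and the picture viewer there is one more tool, called after "Emit:" as name([rows], argument=value, ...), one row to a line, values as JSON. send_rows: Moves the arm, as the interface text tells. Its arguments: {"type":"object","properties":{"commands":{"type":"array","items":{"type":"array"}}},"required":["commands"]}

```bash
ls -la; mkdir -p pics
python3 - <<'E'
from cell import arm, viewer
import cv2, numpy as np
print(arm.state())
for n in ("scene","top","wrist"):
    i=viewer.camera_info(n); print(n,i)
    p,d=viewer.read_camera(n)
    cv2.imwrite(f"pics/{n}0.png",p[:,:,::-1]); np.save(f"pics/{n}0.npy",d)
E
```

```text
total 12
drwxr-xr-x  3 agent agent 4096 Dec  7 16:58 .
drwxr-xr-x 23 root  root  4096 Dec  7 16:58 ..
drwxr-xr-x  2 agent agent 4096 Dec  7 16:58 pics
{'time_s': 0.0, 'joint_pos': array([-1.28296941e+00,  3.42705454e-01,  1.52501516e+00, -1.14668594e-05,
        1.27540815e+00, -1.45996406e-01]), 'qvel': array([ 0.00040086,  0.00010889,  0.00071351, -0.00099221,  0.00200341,
        0.00027451]), 'joint_torque': array([-3.05803969e-04, -4.33687556e+01, -2.46010673e+01, -2.34883246e-04,
        7.93702056e-03,  1.86698861e-05]), 'tool_pos': array([ 0.22058938, -0.47598781,  0.24463556]), 'eef_rot': array([-1.57231769e+00,  2.12621930e-04, -2.70776614e+00]), 'wrist_force': array([0.15786445, 0.17775481, 0.3097995 ]), 'ft_torque': array([-0.04542629,  0.00728433, -0.05498101]), 'width': 0.08546280049217232}
scene {'intrinsics': array([[404.54024186,   0.        , 316.98725668],
       [  0.        , 404.54024186, 204.21636718],
       [  0.        ,   0.        ,   1.        ]]), 'k1': -0.08344195140992358, 'extrinsics': array([[ 0.70774333, -0.46382027,  0.53288848,  1.17323304],
     
[... 406 characters left out ...]
.0123778 ,  0.99095319, -0.13363596,  0.40675201],
       [-0.99977762,  0.00998305, -0.01857524,  0.02734855],
       [-0.0170731 ,  0.13383616,  0.99085639,  1.04921225],
       [ 0.        ,  0.        ,  0.        ,  1.        ]])}
wrist {'intrinsics': array([[322.26620822,   0.        , 325.34545035],
       [  0.        , 322.26620822, 193.9958352 ],
       [  0.        ,   0.        ,   1.        ]]), 'k1': -0.011778093755410463, 'extrinsics': array([[ 0.41943713,  0.87613466,  0.23761428,  0.27987797],
       [-0.90778301,  0.40526916,  0.10810606, -0.44908803],
       [-0.00158227, -0.2610459 ,  0.96532509,  0.37267251],
       [ 0.        ,  0.        ,  0.        ,  1.        ]])}
```

View pics/scene0.png

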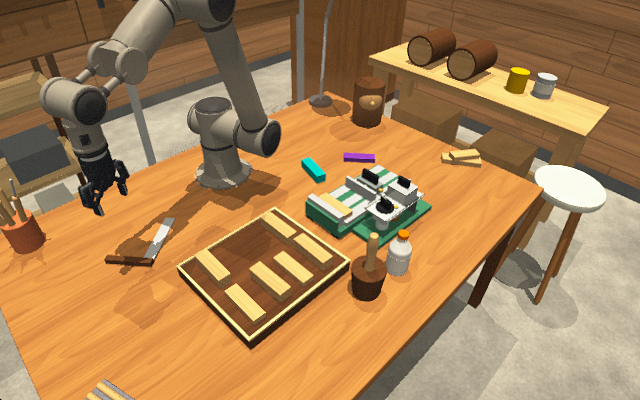

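View pics/top0.png

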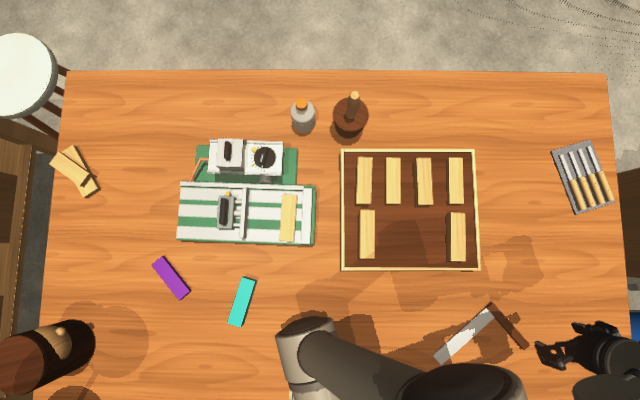

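View pics/wrist0.png

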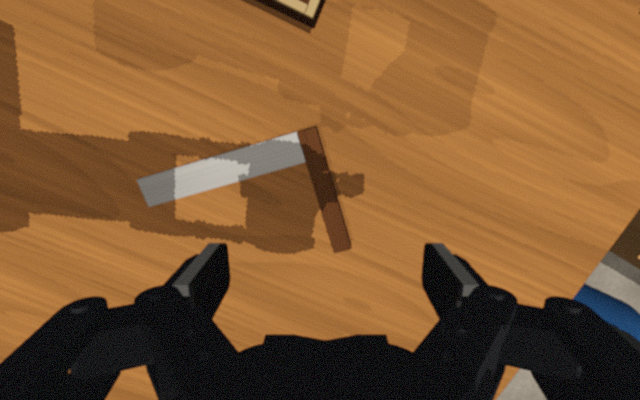

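The top view shows the clamp on the left (+y) at px (245,210), with one board at (288,217). The tray at (410,210) holds 6 boards. The glue is at (302,115) and the mallet at (350,115).

```bash
cat > h.py <<'E'
import numpy as np, cv2
from cell import arm, viewer
def rays(info):
    K=info["intrinsics"];k=info["k1"]
    u,v=np.meshgrid(np.arange(640.),np.arange(400.))
    a=cv2.undistortPoints(np.stack([u,v],-1).reshape(-1,1,2),K,np.array([k,0,0,0.])).reshape(400,640,2)
    return a
def cloud(info,d):
    a=rays(info);E=info["extrinsics"]
    P=np.stack([a[...,0]*d,-a[...,1]*d,-d],-1)
    W=P@E[:3,:3].T+E[:3,3]; W[d<=0]=np.nan
    return W
def project(info,X):
    E=info["extrinsics"];P=(np.atleast_2d(X)-E[:3,3])@E[:3,:3]
    s=np.stack([P[:,0]/-P[:,2],-P[:,1]/-P[:,2]],-1)
    r2=(s**2).sum(1,keepdims=True);s=s*(1+info["k1"]*r2);K=info["intrinsics"]
    return s*[K[0,0],K[1,1]]+[K[0,2],K[1,2]]
def snap(n,tag):
    i=viewer.camera_info(n);p,d=viewer.read_camera(n)
    cv2.imwrite(f"pics/{tag}.png",p[:,:,::-1]);np.save(f"pics/{tag}.npy",d)
    import pickle;pickle.dump(i,open(f"pics/{tag}.pkl","wb"))
    return i,p,cloud(i,d)
def ortho(p,W,x0,x1,y0,y1,res,tag):
    """colour ortho by points; up=+x, left=+y"""
    H=int((x1-x0)/res);Wd=int((y1-y0)/res)
    im=np.zeros((H,Wd,3),np.uint8)
    return im
E
python3 - <<'E'
from h import *
i=viewer.camera_info("top");p=cv2.imread("pics/top0.png");d=np.load("pics/top0.npy")
W=cloud(i,d);z=W[...,2]
print("table z",np.nanmedian(z[300:330,100:200]), np.nanmedian(z[90:100,100:250]))
for (u,v) in [(365,180),(393,180),(425,180),(456,180),(367,233),(457,236),(288,217),(380,235),(410,240)]:
    print((u,v),np.nanmedian(W[v-3:v+4,u-3:u+4].reshape(-1,3),0).round(4))
# board segmentation: pale wood
hsv=cv2.cvtColor(p,cv2.COLOR_BGR2HSV)
for (u,v) in [(365,180),(288,217),(350,200)]: print(hsv[v,u])
big=cv2.resize(p[120:280,165:485],None,fx=2.5,fy=2.5,interpolation=cv2.INTER_CUBIC);cv2.imwrite("pics/topcrop.png",big)
E
```

```text
table z 0.0005073111029765265 0.00010373377984906895
(365, 180) [ 0.5862 -0.0872  0.0764]
(393, 180) [ 0.5898 -0.167   0.0603]
(425, 180) [ 0.5878 -0.2508  0.076 ]
(456, 180) [ 0.5914 -0.3418  0.0605]
(367, 233) [ 0.4422 -0.0917  0.0766]
(457, 236) [ 0.4365 -0.3322  0.0766]
(288, 217) [0.484  0.1225 0.0596]
(380, 235) [ 0.4383 -0.1322  0.0411]
(410, 240) [ 0.4255 -0.2154  0.0405]
[ 22 115 244]
[ 24 101 245]
[ 12 167 133]
```

View pics/topcrop.png

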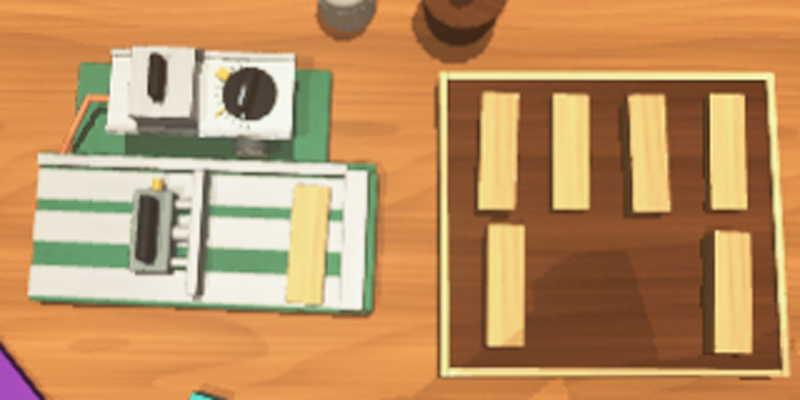

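Run:
```python
from h import *
i=viewer.camera_info("top");p=cv2.imread("pics/top0.png");d=np.load("pics/top0.npy")
W=cloud(i,d);z=W[...,2]
hsv=cv2.cvtColor(p,cv2.COLOR_BGR2HSV)
m=((hsv[...,0]>17)&(hsv[...,0]<30)&(hsv[...,1]>60)&(hsv[...,2]>170)&(z>0.052)&(z<0.085)).astype(np.uint8)
n,l,s,c=cv2.connectedComponentsWithStats(m)
for k in range(1,n):
    if s[k,4]<200: continue
    Q=W[l==k]; h=np.median(Q[:,2]);Q=Q[abs(Q[:,2]-h)<0.006]
    r=cv2.minAreaRect((Q[:,:2]*1000).astype(np.float32))
    print(c[k].round(),"z",h.round(4),r, "mean",Q[:,:2].mean(0).round(4))
# clamp heights: print profile of z across rows
for v in (160,200,228): print(v,[(u,int(1000*z[v,u]),int(1000*W[v,u,1])) for u in range(172,320,4)])
for u in (205,232,262,265): print(u,[(v,int(1000*z[v,u]),int(1000*W[v,u,0])) for v in range(134,252,4)])
```

```text
[364. 180.] z 0.076 ((586.0279541015625, -84.75132751464844), (38.66303634643555, 128.58584594726562), 87.18580627441406) mean [ 0.5857 -0.0846]
[393. 180.] z 0.06 ((588.9972534179688, -165.89755249023438), (37.64072799682617, 128.08612060546875), 89.50434112548828) mean [ 0.589  -0.1656]
[424. 181.] z 0.076 ((585.8200073242188, -248.11070251464844), (127.61148071289062, 39.274261474609375), 0.7780009508132935) mean [ 0.5849 -0.2482]
[456. 180.] z 0.06 ((591.6105346679688, -340.970947265625), (40.04897689819336, 127.64612579345703), 88.63308715820312) mean [ 0.5916 -0.3409]
[288. 217.] z 0.0602 ((483.75579833984375, 122.8675308227539), (39.4275016784668, 127.39630126953125), 87.03506469726562) mean [0.4831 0.1229]
[367. 233.] z 0.0763 ((441.3609313964844, -91.91748809814453), (38.137962341308594, 126.15066528320312), 89.82340240478516) mean [ 0.4422 -0.091 ]
[458. 237.] z 0.0764 ((436.64019775390625, -334.9006652832031), (39.5201530456543, 128.10552978515625), 88.76995086669922) mean [ 0.4349 -0.3341]
160 [(172, 0, 481), (176, 0, 469), (180, 0, 457), (184, 0, 445), (188, -2, 433), (1
[... 2083 characters left out ...]
30, 41, 446), (234, 40, 435), (238, 42, 423), (242, -1, 413), (246, 3, 401), (250, 0, 390)]
232 [(134, 0, 737), (138, 0, 725), (142, 145, 670), (146, 144, 659), (150, 145, 649), (154, 144, 638), (158, 145, 627), (162, 144, 617), (166, 145, 606), (170, 109, 603), (174, 98, 595), (178, 18, 599), (182, 19, 587), (186, 55, 569), (190, 38, 560), (194, 40, 549), (198, 77, 532), (202, 76, 521), (206, 76, 510), (210, 76, 500), (214, 76, 489), (218, 75, 478), (222, 74, 467), (226, 73, 456), (230, 40, 447), (234, 38, 436), (238, 40, 425), (242, 2, 414), (246, 0, 402), (250, 4, 391)]Traceback (most recent call last):
  File "<stdin>", line 14, in <module>
ValueError: cannot convert float NaN to integer
```

Emit:
send_rows([
  [[0,8.25,0],[0,-3.5,0],6],
  [[0,8.25,0],[0,-3.5,0],6],
  [[0,8.25,0],[0,-3.5,0],6],
  [[0,0,0],[-1.5,0,-4],6],
  [[0,0,0],[-1.5,0,-4],6],
  [[0,0,0],[-1.5,0,-4],6],
  [[0,0,0],[-1.5,0,-4],6],
  [[0,0,0],[-1.5,0,-4],6],
  [[0,0,0],[-1.5,0,-4],6],
  [[0,0,0],[-1.5,0,-4],6],
  [[0,0,0],[-1.5,0,-4],6],
  [[0,0,0],[-1.5,0,-4],6],
])

```text
time_s: 1.35
tool_pos: [0.3551, -0.1144, 0.3503]
eef_rot: [-1.571, 0.0, -3.14]
wrist_force: [1.2, -1.1, 0.2]
width: 0.0599
```

Emit:
send_rows([
  [[0,0,0],[-1.5,0,-4],6],
  [[0,0,0],[-1.5,0,-4],6],
  [[0,0,0],[-1.5,0,-4],6],
  [[0,0,0],[-1.5,0,-4],6],
  [[0,0,0],[-1.5,0,-4],6],
  [[0,0,0],[-1.5,0,-4],6],
  [[0,0,0],[-1.5,0,-4],6],
  [[0,0,0],[-1.5,0,-3],6],
  [[0,0,0],[0,0,0],6],
])

```text
time_s: 2.25
tool_pos: [0.4751, 0.1972, 0.349]
eef_rot: [-1.571, -0.001, -3.136]
wrist_force: [0.2, -0.5, -0.0]
width: 0.0599
```

Run:
```python
from h import *
s=arm.state();print(s["time_s"],s["tool_pos"],s["eef_rot"],s["joint_pos"],s["wrist_force"],s["width"])
snap("wrist","w1")
snap("top","t1")
```

```text
2.25 [0.475129   0.19723234 0.34903761] [-1.57132965e+00 -1.45306488e-03 -3.13596113e+00] [2.43897226e-01 2.63574947e-01 1.35103316e+00 8.61986166e-04
 1.52827071e+00 1.80902521e+00] [ 0.24985234 -0.49455591 -0.0181997 ] 0.05992542591822521
```

View pics/w1.png

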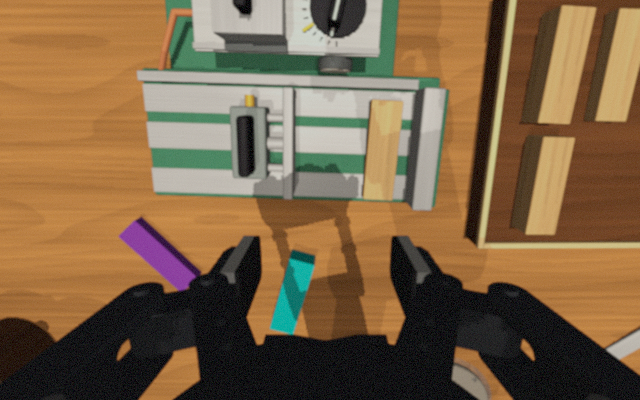

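The wrist view shows the clamp with its bed corners near (155,193) and (435,200). The jaw pad is at x≈288, the fence at x≈428, thin0 at (383,150), and the knob at (335,10). Next I fit the clamp pose.

Run:
```python
from h import *
import pickle
i=pickle.load(open("pics/w1.pkl","rb"));d=np.load("pics/w1.npy");p=cv2.imread("pics/w1.png")
W=cloud(i,d);z=W[...,2]
print("bed z",np.nanmedian(z[140:180,200:225]),"table",np.nanmedian(z[210:230,60:100]))
def rect(m,name):
    n,l,s,c=cv2.connectedComponentsWithStats(m.astype(np.uint8))
    for k in np.argsort(-s[1:,4])[:2]+1:
        if s[k,4]<100: continue
        Q=W[l==k]
        r=cv2.minAreaRect((Q[:,:2]*1000).astype(np.float32))
        print(name,c[k].round(),s[k,4],"z",np.median(Q[:,2]).round(4),np.round(r[0],1),np.round(r[1],1),round(r[2],2))
U,V=np.meshgrid(range(640),range(400))
top=V<235
rect((z>.079)&(z<.091)&(U>400)&(U<460)&top,"fence")
rect((z>.076)&(z<.090)&(U>280)&(U<300)&(V>75)&(V<235),"pad")
rect((z>.05)&(z<.064)&(U>130)&(U<445)&(V>60)&(V<92),"backstop")
rect((z>.055)&(z<.064)&(U>350)&(U<410)&(V>92)&(V<210),"thin0")
rect((z>.1)&(z<.12)&(U>225)&(U<270)&(V>92)&(V<210),"jawfin")
rect((z>.065)&(z<.12)&(U>225)&(U<270)&(V>92)&(V<210),"jawblock")
# board edge lines via z for fence face: per row, first column where z>0.08
for v in range(100,200,15):
    row=z[v]; u=[u for u in range(400,450) if row[u]>0.079]
    b=[u for u in range(355,410) if row[u]>0.053]
    j=[u for u in range(270,310) if row[u]>0.076]
    f=lambda L:(W[v,L[0],:2]*1000).round(1).tolist()+(W[v,L[-1],:2]*1000).round(1).tolist() if L else None
    print(v,"fence",f(u),"board",f(b),"pad",f(j))
# bed front edge
for u in range(160,430,30):
    col=z[:,u]; b=[v for v in range(150,215) if 0.034<col[v]<0.046]
    k=[v for v in range(60,95) if 0.05<col[v]<0.062]
    print(u,"front",(W[b[-1],u,:2]*1000).round(1) if b else None,"bs",(W[k[-1],u,:2]*1000).round(1) if k else None,(W[k[0],u,:2]*1000).round(1) if k else None)
```

```text
bed z 0.039611345957762084 table -0.0006791145536879095
fence [428. 147.] 2573 z 0.0843 [487.9  71.8] [ 25.7 149.2] 88.38
pad [287. 143.] 1106 z 0.0833 [494.7 243.4] [ 11.9 135. ] 88.83
backstop [277.  80.] 2934 z 0.0554 [572.9 256.9] [351.5  14.3] 87.98
thin0 [382. 149.] 3061 z 0.0594 [484.5 123.6] [ 40.3 129.2] 86.89
jawfin [243. 146.] 844 z 0.1117 [495.2 291.7] [14.6 69.7] 88.57
jawblock [248. 141.] 2711 z 0.0761 [502.1 291.9] [ 47.8 103.4] 88.61
100 fence [548.5, 82.3, 548.7, 58.0] board [548.7, 140.0, 548.8, 115.3] pad [547.7, 247.0, 547.7, 236.6]
115 fence [531.3, 83.2, 531.5, 58.5] board [530.4, 140.7, 530.7, 102.0] pad [530.5, 247.5, 530.5, 237.0]
130 fence [513.6, 83.5, 514.1, 59.7] board [511.5, 142.2, 512.0, 103.2] pad [513.0, 248.0, 513.0, 237.3]
145 fence [495.6, 83.8, 496.1, 60.1] board [492.6, 143.1, 492.8, 103.0] pad [495.0, 248.5, 494.8, 237.8]
160 fence [477.1, 84.7, 477.8, 61.0] board [473.3, 143.9, 473.5, 104.7] pad [476.4, 249.3, 476.2, 238.3]
175 fence [458.1, 84.4, 458.9, 61.6] board [452.4, 145.2, 453.0, 85.5] pad [457.8, 249.6, 457.1, 238.8]
190 fence [439.2, 86.0, 439.1, 60.3] board [432.3, 146.1, 433.9, 85.6] pad [438.1, 250.4, 437.6, 239.2]
160 front [419.9 431.3] bs [571.8 403.5] [582.2 401.6]
190 front [418.4 388.9] bs [570.6 365.6] [581.2 364.8]
220 front [419.2 345.5] bs [569.4 328. ] [580.2 328.3]
250 front [418.2 302.9] bs [568.4 291.1] [578.9 290.4]
280 front [416.6 260.8] bs [567.3 253.7] [577.9 253.4]
310 front [415.4 218.4] bs [566.3 216.5] [576.8 216.4]
340 front [414.2 175.9] bs [565.3 179.1] [575.9 179.3]
370 front [412.5 133.2] bs [564.3 141.7] [574.8 142.2]
400 front [411.5  90.7] bs [563.2 104.7] [573.8 105.2]
```

Emit:
send_rows([
  [[0,1.9,0],[0,0,0],3.5],
  [[0,0,0],[-0.85,0,-4.75],3.5],
  [[0,0,0],[-0.85,0,-4.75],3.5],
  [[0,0,0],[0,4,0],3.5],
  [[0,0,0],[0,4,0],3.5],
  [[0,0,0],[0,4,0],3.5],
  [[0,0,0],[0,4,0],3.5],
  [[0,0,0],[0,3,0],3.5],
  [[0,0,0],[0,0,0],3.5],
])

```text
time_s: 3.25
tool_pos: [0.4921, 0.2861, 0.1565]
eef_rot: [-1.567, -0.008, 3.109]
wrist_force: [-0.4, 0.1, 0.4]
width: 0.0348
```

Run:
```python
from h import *
s=arm.state();print(s["time_s"],s["tool_pos"],s["eef_rot"],s["wrist_force"],s["width"])
snap("wrist","w2")
```

```text
3.25 [0.49207832 0.28608641 0.15654101] [-1.56681457 -0.00794696  3.10864421] [-0.39264084  0.11197715  0.351607  ] 0.03481064086767813
```

View pics/w2.png

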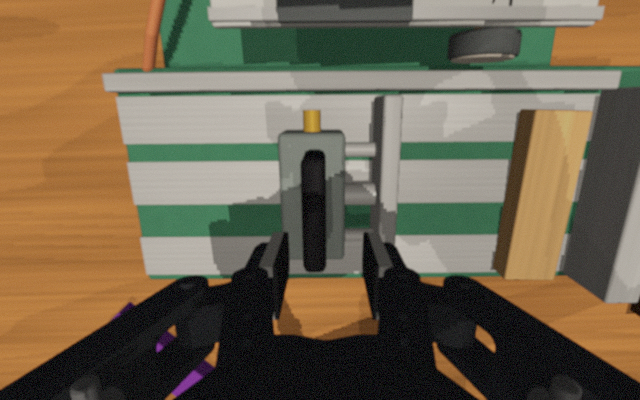

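Emit:
send_rows([
  [[0,0,0],[-0.3,0,-0.55],3.5],
  [[0,0,0],[0,3,0],3.5],
  [[0,0,0],[0,3,0],3.5],
  [[0,0,0],[0,0.1,0],3.5],
  [[0,0,0],[0,0,0],1],
  [[0,0,0],[0,0,0],0.5],
  [[0,0,0],[0,0,0],0.5],
  [[0,0,0],[0,0,0],0.5],
])

```text
time_s: 4.1
tool_pos: [0.4989, 0.2943, 0.1017]
eef_rot: [-1.572, 0.004, 3.111]
wrist_force: [0.3, -1.3, 5.9]
width: 0.0129
```

Emit:
send_rows([
  [[0,0,0],[0,0,0],0.5],
  [[0,0,0],[0,0,-1.5],0.5],
  [[0,0,0],[0,0,-2],0.5],
  [[0,0,0],[0,0,-2],0.5],
  [[0,0,0],[0,0,-2],0.5],
  [[0,0,0],[0,0,-2],0.5],
  [[0,0,0],[0,0,-1.5],0.5],
  [[0,0,0],[0,0,0],0.5],
  [[0,0,0],[0,0,0],0.5],
])

```text
time_s: 5.0
tool_pos: [0.5018, 0.4058, 0.1017]
eef_rot: [-1.575, 0.004, 3.111]
wrist_force: [-0.9, 3.0, 4.9]
width: 0.013
```

Emit:
send_rows([
  [[0,0,0],[0,0,0],3],
  [[0,0,0],[0,0,0],4],
  [[0,0,0],[0,-3,0],4],
  [[0,0,0],[0,-4,0],4],
  [[0,0,0],[0,-4,0],4],
  [[0,0,0],[0,-4,0],4],
])

```text
time_s: 5.6
tool_pos: [0.5009, 0.4034, 0.2509]
eef_rot: [-1.571, -0.0, 3.11]
wrist_force: [0.1, -0.6, -0.5]
width: 0.0399
```

Run:
```python
from h import *
s=arm.state();print(s["time_s"],s["tool_pos"],s["eef_rot"],s["wrist_force"],s["width"],arm.nose_length)
i,p,W=snap("scene","s2")
z=W[...,2]
m=(z>0.08)&(z<.24)&(W[...,0]>.65)&(W[...,0]<.95)&(abs(W[...,1])<.25)
n,l,st,c=cv2.connectedComponentsWithStats(m.astype(np.uint8))
for k in range(1,n):
    if st[k,4]>80: Q=W[l==k];print(c[k],Q.min(0),Q.max(0),Q.mean(0))
```

```text
5.6 [0.50093786 0.40340863 0.25088476] [-1.57051440e+00 -1.90300539e-04  3.10974197e+00] [ 0.08791444 -0.62858681 -0.47912583] 0.03988772172347737 0.014
[393.69107551 208.50572082] [0.65004284 0.13389256 0.09079464] [0.6924052  0.24963602 0.14671813] [0.67110388 0.19516428 0.10733059]
[400.67170626 245.27429806] [0.74655342 0.04976022 0.0800877 ] [0.8134569  0.10977954 0.15135584] [0.78528346 0.07353186 0.11216476]
[369.05892857 264.6125    ] [ 0.71965248 -0.09697804  0.08016142] [0.81731494 0.00241776 0.22620426] [ 0.77390794 -0.05623103  0.12288547]
```

View pics/s2.png

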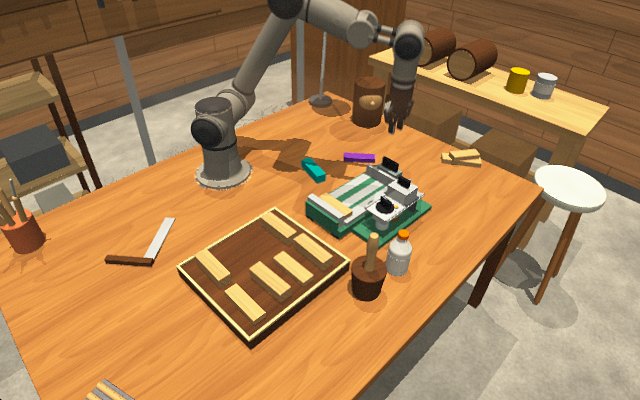

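Emit:
send_rows([
  [[0,0,0],[-0.61,0,3.78],5.5],
  [[0,0,0],[-0.61,0,3.78],5.5],
  [[0,0,0],[-0.61,0,3.78],5.5],
  [[0,0,0],[-0.61,0,3.78],5.5],
  [[0,0,0],[-0.61,0,3.78],5.5],
  [[0,0,0],[-0.61,0,3.78],5.5],
  [[0,0,0],[-0.61,0,3.78],5.5],
  [[0,0,0],[-0.61,0,3.78],5.5],
  [[0,0,0],[-0.61,0,3.78],5.5],
  [[0,0,0],[-0.61,0,3.78],5.5],
  [[0,0,0],[-0.61,0,3.78],5.5],
  [[0,0,0],[-0.61,0,3.78],5.5],
])

```text
time_s: 6.85
tool_pos: [0.5598, -0.0537, 0.2494]
eef_rot: [-1.571, 0.0, 3.11]
wrist_force: [1.3, 0.5, 0.5]
width: 0.0546
```

Emit:
send_rows([
  [[0,0,0],[-0.61,0,3.78],5.5],
  [[0,0,0],[-0.61,0,3.78],5.5],
  [[0,0,0],[-0.61,0,3.78],5.5],
  [[0,0,0],[0,3,0],5.5],
  [[0,0,0],[0,3,0],5.5],
  [[0,0,0],[0,3,0],5.5],
  [[0,0,0],[0,0,0],5.5],
])

```text
time_s: 7.55
tool_pos: [0.5722, -0.1652, 0.1551]
eef_rot: [-1.574, -0.008, 3.109]
wrist_force: [0.1, 0.7, -0.7]
width: 0.0545
```

Run:
```python
from h import *
s=arm.state();print(s["time_s"],s["tool_pos"],s["eef_rot"],s["wrist_force"],s["width"])
i,p,W=snap("wrist","w3")
z=W[...,2]
print(project(i,[s["tool_pos"]]))
U,V=np.meshgrid(range(640),range(400))
m=((z>.055)&(z<.064)&(V<260)).astype(np.uint8)
n,l,st,c=cv2.connectedComponentsWithStats(m)
for k in range(1,n):
    if st[k,4]>1000:
        Q=W[l==k];print(c[k].round(),st[k,4],np.median(Q[:,2]),cv2.minAreaRect((Q[:,:2]*1000).astype(np.float32)))
```

```text
7.55 [ 0.57215538 -0.16515403  0.15512314] [-1.57386856 -0.00808869  3.10948062] [ 0.14077354  0.68095467 -0.66567775] 0.05446714217870564
[[324.04390731 262.00453446]]
[573. 154.] 10781 0.05922438720382209 ((592.6277465820312, -340.6009521484375), (42.657108306884766, 129.58038330078125), 88.65752410888672)
[326. 164.] 10071 0.059334593060074686 ((591.0029907226562, -166.6284942626953), (39.739845275878906, 129.5603790283203), 89.45794677734375)
```

View pics/w3.png

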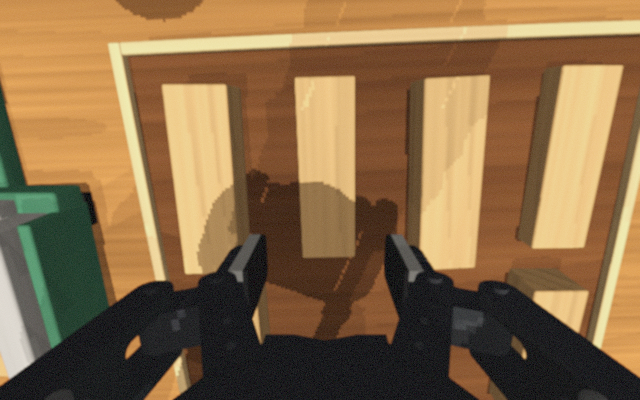

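Emit:
send_rows([
  [[0,0,0],[0,2.5,0.15],5.5],
  [[0,0,0],[0,2.5,0],5.5],
  [[0,0,0],[0,2.5,0],5.5],
  [[0,0,0],[0,1,0],5.5],
  [[0,0,0],[0,0,0],5.5],
  [[0,0,0],[0,0,0],5.5],
])

```text
time_s: 8.2
tool_pos: [0.5758, -0.1677, 0.076]
eef_rot: [-1.57, 0.003, 3.11]
wrist_force: [-0.6, 0.3, -0.0]
width: 0.0551
```

Emit:
send_rows([
  [[0,0,0],[0,1.8,0],5.5],
  [[0,0,0],[0,0,0],5.5],
  [[0,0,0],[0,0,0],3],
  [[0,0,0],[0,0,0],3],
  [[0,0,0],[0,0,0],3],
  [[0,0,0],[0,0,0],3],
])

```text
time_s: 8.8
tool_pos: [0.5756, -0.1676, 0.058]
eef_rot: [-1.57, 0.003, 3.11]
wrist_force: [-0.8, 0.1, 6.8]
width: 0.039
```

Emit:
send_rows([
  [[0,0,0],[0,-2,0],3],
  [[0,0,0],[0,-4,0],3],
  [[0,0,0],[0,-4,0],3],
  [[0,0,0],[0,-2,0],3],
  [[0,0,0],[1.03,0,-3.54],3],
  [[0,0,0],[1.03,0,-3.54],3],
  [[0,0,0],[1.03,0,-3.54],3],
  [[0,0,0],[1.03,0,-3.54],3],
  [[0,0,0],[1.03,0,-3.54],3],
  [[0,0,0],[1.03,0,-3.54],3],
  [[0,0,0],[1.03,0,-3.54],3],
  [[0,0,0],[1.03,0,-3.54],3],
])

```text
time_s: 10.0
tool_pos: [0.5007, 0.1198, 0.1768]
eef_rot: [-1.571, 0.001, 3.11]
wrist_force: [0.6, 0.0, -0.9]
width: 0.0385
```

Emit:
send_rows([
  [[0,0,0],[1.03,0,-3.54],3],
  [[0,0,0],[1.03,0,-3.54],3],
  [[0,0,0],[0,0,0],3],
  [[0,0,0],[0,0,0],3],
])

```text
time_s: 10.4
tool_pos: [0.4827, 0.1903, 0.1766]
eef_rot: [-1.57, 0.001, 3.112]
wrist_force: [0.5, 0.2, -1.2]
width: 0.0387
```

Run:
```python
from h import *
s=arm.state();print(s["time_s"],s["tool_pos"],s["eef_rot"],s["wrist_force"],s["width"])
i,p,W=snap("wrist","w4")
z=W[...,2]
U,V=np.meshgrid(range(640),range(400))
for lo,hi,nm in ((.055,.064,"thin0"),(.165,.215,"held"),(.079,.091,"fence/pad")):
    m=((z>lo)&(z<hi)&(V<330)).astype(np.uint8)
    n,l,st,c=cv2.connectedComponentsWithStats(m)
    for k in range(1,n):
        if st[k,4]>800:
            Q=W[l==k];print(nm,c[k].round(),st[k,4],np.median(Q[:,2]),cv2.minAreaRect((Q[:,:2]*1000).astype(np.float32)))
```

```text
10.4 [0.48266568 0.19029895 0.17656437] [-1.57045939e+00  5.16427320e-04  3.11242524e+00] [ 0.53668886  0.23793029 -1.18002142] 0.03869949876343888
thin0 [134.  75.] 3071 0.0556392810786204 ((574.6961059570312, 328.6787109375), (200.1432647705078, 12.292862892150879), 88.42210388183594)
thin0 [420.  74.] 1078 0.05562687268546358 ((568.7990112304688, 117.15606689453125), (68.05120849609375, 11.751469612121582), 88.4034423828125)
thin0 [461. 172.] 908 0.059444812779124986 ((488.89385986328125, 84.65772247314453), (3.0334861278533936, 148.63108825683594), 88.08928680419922)
thin0 [117. 172.] 1290 0.0596246646209386 ((497.9648132324219, 351.0868835449219), (2.8123116493225098, 135.439208984375), 88.79559326171875)
thin0 [411. 175.] 7668 0.059323283903736326 ((484.8251647949219, 123.57962799072266), (40.46603775024414, 129.00497436523438), 87.04264068603516)
held [324. 207.] 31471 0.17800663069523046 ((503.1820983886719, 193.60165405273438), (121.34223175048828, 92.62840270996094), 23.963977813720703)
fence/pad [325.  42.] 935 0.08743192582444037 ((588.438720703125, 186.80189514160156), (37.51694107055664, 15.092979431152344), 88.745849609375)
fence/pad [491. 175.] 7539 0.08419505198018151 ((488.06939697265625, 72.72810363769531), (26.237152099609375, 150.0808868408203), 88.22405242919922)
fence/pad [ 90. 178.] 3596 0.08308770053394104 ((498.1366882324219, 356.8831787109375), (14.294795989990234, 135.08428955078125), 88.3768539428711)
fence/pad [ 29. 184.] 1500 0.08528876416749315 ((500.0438232421875, 398.7816162109375), (69.58997344970703, 11.279134750366211), 5.172732353210449)
```

View pics/w4.png

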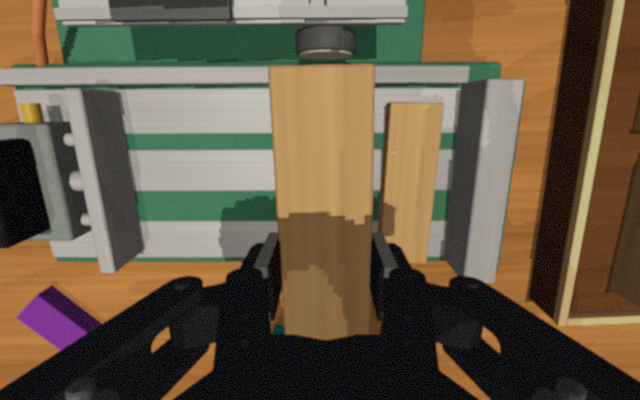

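Emit:
send_rows([
  [[0,0,0],[0.2,3,0],3],
  [[0,0,0],[0,3,0],3],
  [[0,0,0],[0,3,0],3],
  [[0,0,0],[0,2,0],3],
  [[0,0,0],[0,0,0],3],
  [[0,0,0],[0,0,0],3],
  [[0,0,0],[0,0.6,0],3],
  [[0,0,0],[0,0.2,0],3],
  [[0,0,0],[0,0,0],3],
])

```text
time_s: 11.35
tool_pos: [0.481, 0.1898, 0.0586]
eef_rot: [-1.571, 0.001, 3.11]
wrist_force: [0.2, -0.2, -1.0]
width: 0.0384
```

Emit:
send_rows([
  [[0,0,0],[0,0.1,0],3],
  [[0,0,0],[-0.15,0,0],3],
  [[0,0,0],[-0.15,0,0],3],
  [[0,0,0],[-0.1,0,0],3],
  [[0,0,0],[0,0,0],3],
])

```text
time_s: 11.85
tool_pos: [0.4842, 0.1899, 0.058]
eef_rot: [-1.571, -0.001, 3.11]
wrist_force: [-5.1, -0.7, 7.5]
width: 0.0384
```

Emit:
send_rows([
  [[0,0,0],[0,0,0],5],
  [[0,0,0],[0,0,0],5],
  [[0,0,0],[0,-3,0],5],
  [[0,0,0],[0,-4.5,0],5],
  [[0,0,0],[0,-4.5,0],5],
  [[0,0,0],[-0.78,0,3.77],5],
  [[0,0,0],[-0.78,0,3.77],5],
  [[0,0,0],[-0.78,0,3.77],5],
  [[0,0,0],[-0.78,0,3.77],5.5],
  [[0,0,0],[-0.78,0,3.77],5.5],
  [[0,0,0],[-0.78,0,3.77],5.5],
  [[0,0,0],[-0.78,0,3.77],5.5],
])

```text
time_s: 13.05
tool_pos: [0.5314, -0.0774, 0.1773]
eef_rot: [-1.571, 0.001, 3.11]
wrist_force: [0.8, 0.7, 0.6]
width: 0.055
```

Emit:
send_rows([
  [[0,0,0],[-0.78,0,3.77],5.5],
  [[0,0,0],[-0.78,0,3.77],5.5],
  [[0,0,0],[-0.78,0,3.77],5.5],
  [[0,0,0],[-0.78,0,3.77],5.5],
  [[0,0,0],[-0.78,0,3.77],5.5],
  [[0,0,0],[-0.78,0,3.77],5.5],
  [[0,0,0],[-0.78,0,3.77],5.5],
  [[0,0,0],[0,3.5,0],5.5],
  [[0,0,0],[0,0,0],5.5],
  [[0,0,0],[0,0,0],5.5],
])

```text
time_s: 14.05
tool_pos: [0.577, -0.3405, 0.1417]
eef_rot: [-1.572, -0.002, 3.11]
wrist_force: [0.4, 0.1, 0.7]
width: 0.0549
```

```bash
cat > look.py <<'E'
from h import *
import sys
def look(tag,bands,vmax=260,cam="wrist",amin=800):
    s=arm.state();print(s["time_s"],s["tool_pos"].round(4),s["eef_rot"].round(4),s["wrist_force"].round(1),s["width"])
    i,p,W=snap(cam,tag);z=W[...,2]
    V=np.arange(400)[:,None]
    for lo,hi,nm in bands:
        m=((z>lo)&(z<hi)&(V<vmax)).astype(np.uint8)
        n,l,st,c=cv2.connectedComponentsWithStats(m)
        for k in range(1,n):
            if st[k,4]>amin:
                Q=W[l==k];r=cv2.minAreaRect((Q[:,:2]*1000).astype(np.float32))
                print(nm,c[k].round(),st[k,4],np.median(Q[:,2]).round(4),np.round(r[0],1),np.round(r[1],1),round(r[2],2))
    return i,p,W
E
python3 - <<'E'
from look import *
look("w5",[(.055,.064,"thin")])
E
```

```text
14.05 [ 0.577  -0.3405  0.1417] [-1.5724e+00 -2.1000e-03  3.1105e+00] [0.4 0.1 0.7] 0.05491618701627905
thin [325. 168.] 10651 0.0593 [ 596.9 -341.2] [ 40.3 121.5] 88.92
```

View pics/w5.png

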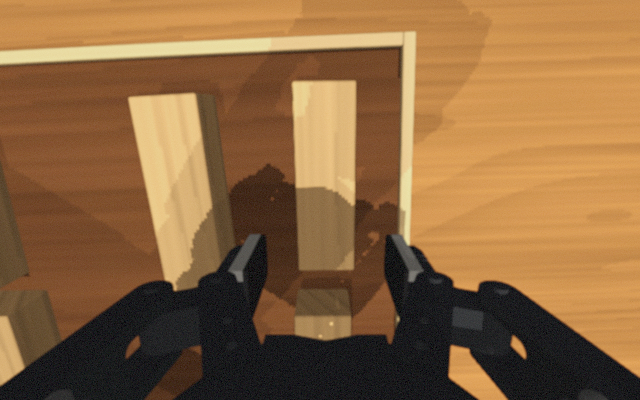

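Emit:
send_rows([
  [[0,0,0],[0,2.5,0.05],5],
  [[0,0,0],[0,2.5,0],5],
  [[0,0,0],[0,2.5,0],5],
  [[0,0,0],[0,0,0],5],
  [[0,0,0],[0,0,0],5],
  [[0,0,0],[0,0.8,0],5],
  [[0,0,0],[0,0,0],5],
  [[0,0,0],[0,0,0],3],
  [[0,0,0],[0,0,0],3],
  [[0,0,0],[0,0,0],3],
  [[0,0,0],[0,0,0],3],
])

```text
time_s: 15.2
tool_pos: [0.5779, -0.342, 0.0604]
eef_rot: [-1.57, 0.002, 3.11]
wrist_force: [-0.5, 0.6, 5.6]
width: 0.0386
```

Emit:
send_rows([
  [[0,0,0],[0,-2,0],3],
  [[0,0,0],[0,-4,0],3],
  [[0,0,0],[0,-4,0],3],
  [[0,0,0],[0,-2,0],3],
  [[0,0,0],[0.7,0,-3.74],3],
  [[0,0,0],[0.7,0,-3.74],3],
  [[0,0,0],[0.7,0,-3.74],3],
  [[0,0,0],[0.7,0,-3.74],3],
  [[0,0,0],[0.7,0,-3.74],3],
  [[0,0,0],[0.7,0,-3.74],3],
  [[0,0,0],[0.7,0,-3.74],3],
  [[0,0,0],[0.7,0,-3.74],3],
])

```text
time_s: 16.4
tool_pos: [0.5302, -0.0395, 0.1792]
eef_rot: [-1.571, -0.0, 3.11]
wrist_force: [-0.1, 0.5, 0.3]
width: 0.0386
```

Emit:
send_rows([
  [[0,0,0],[0.7,0,-3.74],3],
  [[0,0,0],[0.7,0,-3.74],3],
  [[0,0,0],[0.7,0,-3.74],3],
  [[0,0,0],[0.7,0,-3.74],3],
  [[0,0,0],[0.7,0,-3.74],3],
  [[0,0,0],[0.7,0,-3.74],3],
  [[0,0,0],[0.7,0,-3.74],3],
  [[0,0,0],[0.7,0,-3.74],3],
  [[0,0,0],[0,0,0],3],
  [[0,0,0],[0,0,0],3],
])

```text
time_s: 17.4
tool_pos: [0.4838, 0.2603, 0.179]
eef_rot: [-1.57, -0.0, 3.112]
wrist_force: [1.4, -1.1, -0.4]
width: 0.0384
```

Run:
```python
from look import *
look("w6",[(.055,.064,"thin"),(.16,.22,"held")])
```

```text
17.4 [0.4838 0.2603 0.179 ] [-1.5701e+00 -5.0000e-04  3.1122e+00] [ 1.4 -1.1 -0.4] 0.038444570319570735
thin [425. 144.] 10416 0.0591 [504.8 153.5] [137.8 141.9] 88.49
thin [182.  74.] 2057 0.0556 [575.8 363.7] [135.6  11.3] 88.04
thin [549. 168.] 1425 0.0597 [490.7  84.4] [  3.6 145.4] 88.32
thin [496. 178.] 8217 0.0593 [484.6 124.1] [ 41.7 129.7] 86.68
held [324. 167.] 20172 0.1778 [523.9 258.8] [65.9 80.3] 88.83
```

View pics/w6.png

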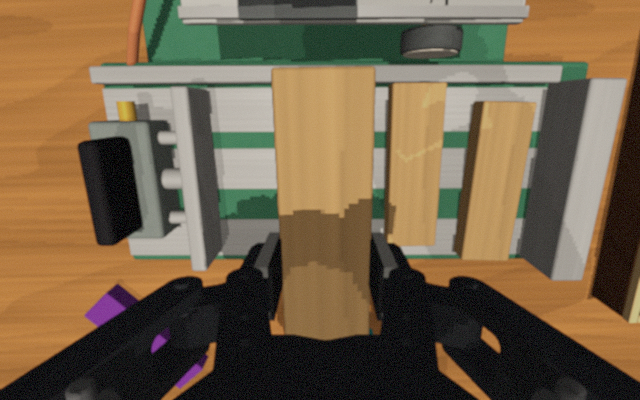

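Emit:
send_rows([
  [[0,0,0],[0,3,0],3],
  [[0,0,0],[0,3,0],3],
  [[0,0,0],[0,3,0],3],
  [[0,0,0],[0,2,0],3],
  [[0,0,0],[0,0,0],3],
  [[0,0,0],[0,0.8,0],3],
  [[0,0,0],[0,0.2,0],3],
  [[0,0,0],[0,0,0],3],
  [[0,0,0],[-0.15,0,0],3],
  [[0,0,0],[-0.15,0,0],3],
  [[0,0,0],[0,0,0],3],
])

```text
time_s: 18.55
tool_pos: [0.4867, 0.2599, 0.0604]
eef_rot: [-1.571, -0.001, 3.11]
wrist_force: [-6.6, -0.2, 8.7]
width: 0.0384
```

Emit:
send_rows([
  [[0,0,0],[0,0,0],5],
  [[0,0,0],[0,0,0],5],
  [[0,0,0],[0,-3,0],5],
  [[0,0,0],[0,-4.5,0],5],
  [[0,0,0],[0,-4.5,0],0],
  [[0,0,0],[2.1,0,3.4],0],
  [[0,0,0],[2.1,0,3.4],0],
  [[0,0,0],[2.1,0,3.4],0],
  [[0,0,0],[2.1,0,3.4],0],
  [[0,0,0],[0,4,0],0],
  [[0,0,0],[0,4,0],0],
  [[0,0,0],[0,0,0],0],
])

```text
time_s: 19.75
tool_pos: [0.3964, 0.1258, 0.0963]
eef_rot: [-1.569, -0.008, 3.109]
wrist_force: [-0.7, -0.4, -0.1]
width: -0.0
```

Run:
```python
from look import *
look("w7",[(.055,.064,"thin")])
```

```text
19.75 [0.3964 0.1258 0.0963] [-1.5695 -0.0077  3.1094] [-0.7 -0.4 -0.1] -1.1222727158452042e-05
thin [50. 82.] 13668 0.0593 [475.6 259.1] [42.1 78.2] 87.99
thin [189.  80.] 13718 0.0594 [473.1 189.2] [40.7 77.3] 89.36
thin [322.  91.] 15251 0.0594 [464.6 124.5] [40.3 89.5] 87.16
thin [403.  96.] 820 0.0598 [461.4  85. ] [ 1.2 94. ] 88.71
```

View pics/w7.png

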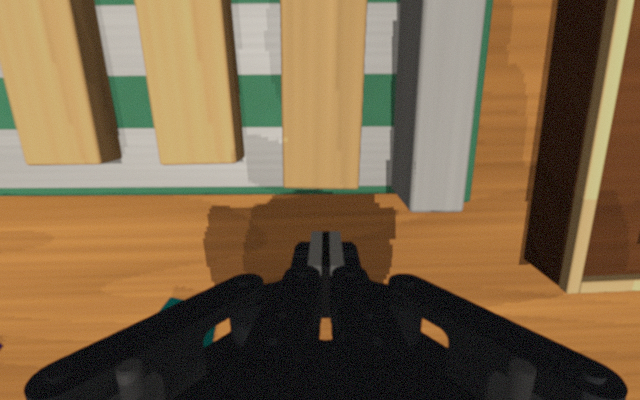

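Emit:
send_rows([
  [[0,0,0],[0,2,0],0],
  [[0,0,0],[0,1.8,0],0],
  [[0,0,0],[0,0,0],0],
  [[0,0,0],[-0.5,0,0],0],
  [[0,0,0],[-0.5,0,0],0],
  [[0,0,0],[-0.5,0,0],0],
  [[0,0,0],[-0.3,0,0],0],
  [[0,0,0],[-0.3,0,0],0],
  [[0,0,0],[0,0,0],0],
])

```text
time_s: 20.7
tool_pos: [0.4205, 0.1258, 0.0614]
eef_rot: [-1.571, 0.001, 3.11]
wrist_force: [0.1, 0.5, -0.6]
width: -0.0
```

Emit:
send_rows([
  [[0,0,0],[-0.3,0,0],0],
  [[0,0,0],[-0.2,0,0],0],
  [[0,0,0],[0,0,0],0],
])

```text
time_s: 21.0
tool_pos: [0.4231, 0.1256, 0.0609]
eef_rot: [-1.57, -0.005, 3.11]
wrist_force: [-5.2, -0.1, 4.2]
width: 0.0002
```

Emit:
send_rows([
  [[0,0,0],[1,0,0],0],
  [[0,0,0],[1,0,0],0],
  [[0,0,0],[0,-4,0],0],
  [[0,0,0],[0,-4,0],0],
  [[0,0,0],[0,-4,0],0],
  [[0,0,0],[-2,-4,-2],3.5],
  [[0,0,0],[-2,0,-2],3.5],
  [[0,0,0],[0,0,0],3.5],
  [[0,0,0],[0,0,0],3.5],
])

```text
time_s: 21.9
tool_pos: [0.4452, 0.1651, 0.2206]
eef_rot: [-1.57, -0.001, 3.111]
wrist_force: [-0.7, 0.2, -0.4]
width: 0.0351
```

Run:
```python
from look import *
i,p,W=look("w8",[(.056,.064,"thin"),(.079,.091,"fence"),(.1,.118,"jaw")])
z=W[...,2]
```

```text
21.9 [0.4452 0.1651 0.2206] [-1.5702e+00 -1.5000e-03  3.1112e+00] [-0.7  0.2 -0.4] 0.03505505530695244
thin [295. 114.] 6891 0.0594 [501.1 189.1] [ 40.3 131.9] 89.43
thin [370. 113.] 6907 0.0594 [499.7 123.8] [ 40.4 131.3] 88.08
thin [216. 114.] 6945 0.0594 [502.5 258.9] [ 40.7 130.9] 89.07
thin [111. 123.] 906 0.0601 [497.9 351.5] [  3.8 134.5] 88.3
thin [583. 171.] 951 0.06 [441.8 -71.8] [  3.9 130.1] 89.41
fence [437. 123.] 5949 0.0842 [488.6  72.2] [ 26.  149.7] 88.91
fence [ 88. 123.] 2869 0.0831 [498.2 356.8] [ 14.1 135.2] 88.06
fence [ 35. 129.] 1114 0.0853 [498.6 399.3] [ 6.3 70. ] 88.27
jaw [ 10. 142.] 1780 0.108 [498.1 399.6] [14.6 69.4] 79.37
```

View pics/w8.png

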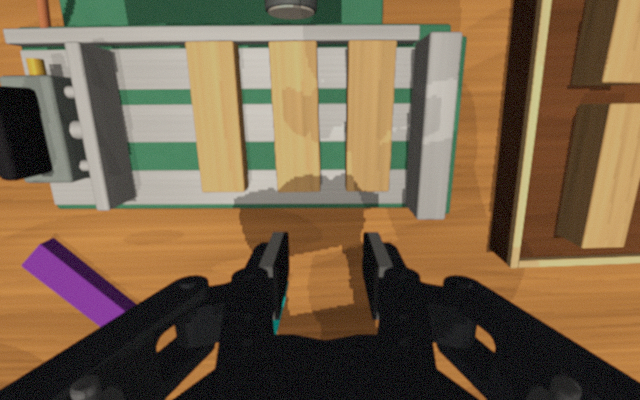

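Emit:
send_rows([
  [[0,0,0],[-0.66,0,-3.46],3.5],
  [[0,0,0],[-0.66,0,-3.46],3.5],
  [[0,0,0],[-0.66,0,-3.46],3.5],
  [[0,0,0],[-0.66,0,-3.46],3.5],
  [[0,0,0],[-0.66,0,-3.46],3.5],
  [[0,0,0],[-0.66,0,-3.46],3.5],
  [[0,0,0],[-0.66,0,-3.46],3.5],
  [[0,0,0],[0,4,0],3.5],
  [[0,0,0],[0,0,0],3.5],
  [[0,0,0],[0,0,0],3.5],
])

```text
time_s: 22.95
tool_pos: [0.4991, 0.4043, 0.1803]
eef_rot: [-1.568, -0.003, 3.11]
wrist_force: [0.5, 0.2, 0.7]
width: 0.0353
```

Run:
```python
from look import *
i,p,W=look("w9",[(.1,.118,"jaw")])
```

```text
22.95 [0.4991 0.4043 0.1803] [-1.5681 -0.0033  3.1097] [0.5 0.2 0.7] 0.035317846129729984
jaw [537.  29.] 4459 0.1089 [607.5 276. ] [129.8  22.2] 86.61
jaw [323. 207.] 2155 0.1118 [499.5 405.3] [13.6 68.5] 88.3
```

View pics/w9.png

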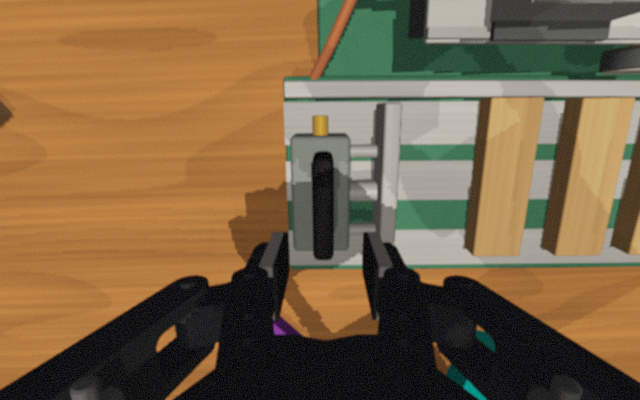

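Emit:
send_rows([
  [[0,0,0],[0,4,-0.1],3.5],
  [[0,0,0],[0,3.9,0],3.5],
  [[0,0,0],[0,0,0],3.5],
  [[0,0,0],[0,0,0],0.5],
  [[0,0,0],[0,0,0],0.5],
  [[0,0,0],[0,0,0],0.5],
  [[0,0,0],[0,0,0],0.5],
  [[0,0,0],[0,0,1],0.5],
  [[0,0,0],[0,0,2],0.5],
  [[0,0,0],[0,0,2],0.5],
  [[0,0,0],[0,0,2],0.5],
  [[0,0,0],[0,0,1],0.5],
])

```text
time_s: 24.2
tool_pos: [0.4992, 0.327, 0.1053]
eef_rot: [-1.575, 0.006, 3.11]
wrist_force: [0.5, 4.3, 5.8]
width: 0.0129
```

Emit:
send_rows([
  [[0,0,0],[0,0,1],0.5],
  [[0,0,0],[0,0,1],0.5],
  [[0,0,0],[0,0,1],0.5],
  [[0,0,0],[0,0,1],0.5],
  [[0,0,0],[0,0,1],0.5],
  [[0,0,0],[0,0,0.5],0.5],
  [[0,0,0],[0,0,0],0.5],
  [[0,0,0],[0,0,0],0.5],
])

```text
time_s: 25.0
tool_pos: [0.4978, 0.272, 0.1053]
eef_rot: [-1.573, 0.006, 3.11]
wrist_force: [1.2, -1.5, 9.0]
width: 0.0126
```

Run:
```python
from look import *
i,p,W=look("w10",[(.1,.118,"jaw"),(.056,.064,"thin"),(.079,.091,"fence")])
```

```text
25.0 [0.4978 0.272  0.1053] [-1.5727  0.0059  3.1103] [ 1.2 -1.5  9. ] 0.012609015777388719
jaw [367.   4.] 4266 0.1038 [598.5 245.8] [190.5   4.6] 88.32
jaw [325. 230.] 3371 0.1116 [516.2 271.1] [40.  29.3] 89.76
thin [535. 178.] 31315 0.0593 [517.8 156.2] [120.1  93.6] 89.49
thin [389. 180.] 1248 0.0621 [530.8 238.1] [21.9 63.5] 86.9
fence [501.  42.] 1957 0.0874 [589.7 187.6] [37.9 17.4] 87.69
fence [424. 182.] 3964 0.0831 [523.6 222.6] [12.6 76.1] 88.37
```

View pics/w10.png

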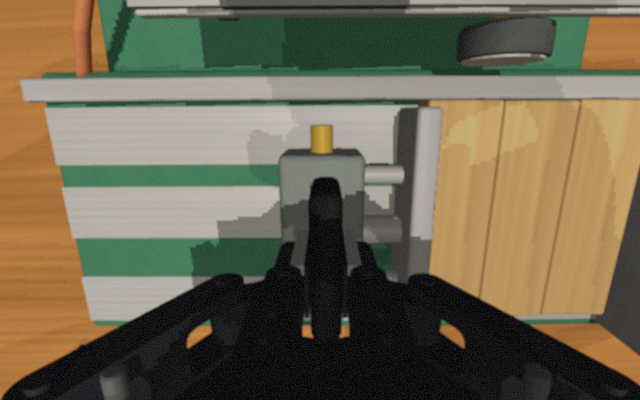

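Emit:
send_rows([
  [[0,0,0],[0,0,0.5],0.5],
  [[0,0,0],[0,0,0.4],0.5],
  [[0,0,0],[0,0,0.2],0.5],
  [[0,0,0],[0,0,0.1],0.5],
  [[0,0,0],[0,0,0],0.5],
])

```text
time_s: 25.55
tool_pos: [0.4974, 0.2608, 0.1053]
eef_rot: [-1.574, 0.006, 3.11]
wrist_force: [0.1, 2.8, 7.8]
width: 0.0122
```

Emit:
send_rows([
  [[0,0,0],[0,0,0.2],0.5],
  [[0,0,0],[0,0,0.1],0.5],
  [[0,0,0],[0,0,0],0.5],
])

```text
time_s: 25.85
tool_pos: [0.4974, 0.2588, 0.1053]
eef_rot: [-1.576, 0.007, 3.11]
wrist_force: [0.6, 6.9, 7.2]
width: 0.0131
```

Emit:
send_rows([
  [[0,0,0],[0,0,0.1],0.5],
  [[0,0,0],[0,0,0.1],0.5],
  [[0,0,0],[0,0,0],0.5],
])

```text
time_s: 26.15
tool_pos: [0.4974, 0.2587, 0.1053]
eef_rot: [-1.579, 0.008, 3.11]
wrist_force: [0.7, 16.7, 4.9]
width: 0.0127
```

Emit:
send_rows([
  [[0,0,0],[0,0,0],2],
  [[0,0,0],[0,0,-0.2],3.5],
  [[0,0,0],[0,0,0],3.5],
  [[0,0,0],[0,-3,0],3.5],
  [[0,0,0],[0,-4,0],3.5],
  [[0,0,0],[2,-4,2],3.5],
  [[0,0,0],[2,-4,3],3.5],
  [[0,0,0],[2,0,3],3.5],
  [[0,0,0],[0,0,0],3.5],
  [[0,0,0],[0,0,0],3.5],
])

```text
time_s: 27.15
tool_pos: [0.4344, 0.1803, 0.25]
eef_rot: [-1.571, 0.001, 3.109]
wrist_force: [0.8, 0.0, 0.4]
width: 0.0352
```

Run:
```python
from look import *
i,p,W=look("w11",[(.1,.118,"jaw"),(.057,.064,"thin"),(.079,.091,"fence"),(.05,.057,"bs")])
z=W[...,2]
c=cv2.resize(p[40:240,190:510,::-1],None,fx=2.5,fy=2.5,interpolation=cv2.INTER_CUBIC);cv2.imwrite("pics/w11c.png",c)
```

```text
27.15 [0.4344 0.1803 0.25  ] [-1.5712e+00  1.2000e-03  3.1087e+00] [0.8 0.  0.4] 0.035245046581522804
jaw [228. 115.] 1716 0.1118 [494.9 258.1] [14.5 69.6] 88.41
thin [361. 102.] 17874 0.0594 [490.1 144. ] [121. 148.] 88.53
fence [444. 109.] 4977 0.0843 [488.5  72.1] [ 26.  148.2] 88.76
fence [289. 109.] 2120 0.0833 [493.9 210.3] [ 12.3 134.6] 88.46
bs [233.  28.] 5416 0.0553 [573.  257.8] [350.3  13.4] 88.45
```

View pics/w11c.png

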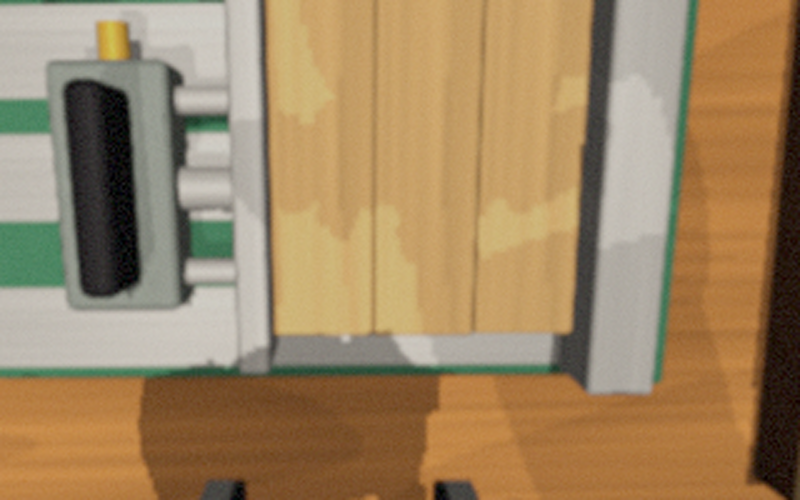

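Run:
```python
from h import *
import pickle
p=cv2.imread("pics/w11.png")
cv2.imwrite("pics/w11d.png",cv2.resize(p[0:130,250:510],None,fx=3,fy=3,interpolation=cv2.INTER_CUBIC))
i=pickle.load(open("pics/w11.pkl","rb"));W=cloud(i,np.load("pics/w11.npy"));z=W[...,2]
nx=np.array([.9996,-.028]);ny=np.array([.028,.9996])
for u in range(300,430,8):
    b=[v for v in range(60,200) if .057<z[v,u]<.064]
    if b: P=W[b[-1],u,:2];print(u,(P@ny-.2526).round(4),"near end x",(P@nx-.4921).round(4))
for v in (70,100,130,160):
    b=[u for u in range(300,440) if .057<z[v,u]<.0625]
    f=[u for u in range(400,460) if z[v,u]>.08]
    print(v,(W[v,b[0],:2]@ny-.2526).round(4),(W[v,b[-1],:2]@ny-.2526).round(4),"fence",(W[v,f[0],:2]@ny-.2526).round(4))
```

```text
300 -0.0352 near end x -0.0606
308 -0.0432 near end x -0.0617
316 -0.0512 near end x -0.062
324 -0.0593 near end x -0.0617
332 -0.0674 near end x -0.062
340 -0.0755 near end x -0.0621
348 -0.0835 near end x -0.0619
356 -0.0916 near end x -0.0621
364 -0.0996 near end x -0.0629
372 -0.1075 near end x -0.0628
380 -0.1156 near end x -0.062
388 -0.1238 near end x -0.0621
396 -0.1318 near end x -0.0621
404 -0.14 near end x -0.0623
412 -0.1478 near end x -0.0621
420 -0.1547 near end x -0.0623
428 -0.155 near end x 0.04
70 -0.0376 -0.1552 fence -0.1548
100 -0.037 -0.1549 fence -0.1548
130 -0.0362 -0.1549 fence -0.1546
160 -0.0355 -0.1546 fence -0.1545
```

View pics/w11d.png

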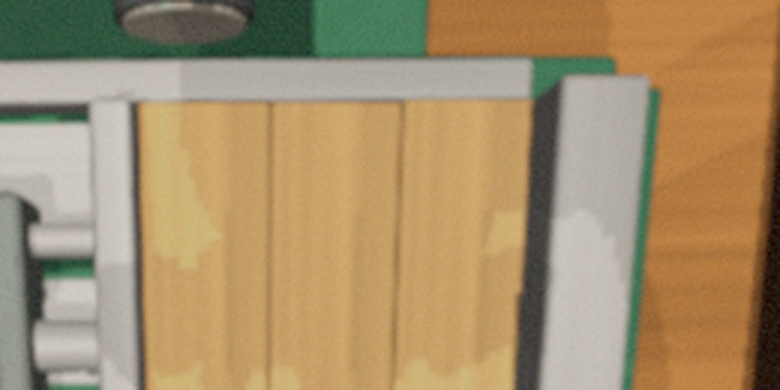

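Emit:
send_rows([
  [[0,0,0],[0,-2,0],3.5],
  [[0,0,0],[-3,0,-0.3],3.5],
  [[0,0,0],[-4,0,-0.4],3.5],
  [[0,0,0],[-4,0,-0.4],3.5],
  [[0,0,0],[-3,0,-0.4],3.5],
  [[0,0,0],[0,0,0],3.5],
  [[0,0,0],[0,0,0],3.5],
])

```text
time_s: 27.9
tool_pos: [0.5749, 0.1919, 0.2676]
eef_rot: [-1.57, -0.003, 3.111]
wrist_force: [-0.3, 0.2, 0.2]
width: 0.035
```

Run:
```python
from look import *
i,p,W=look("w12",[(.128,.142,"knob"),(.142,.15,"hood"),(.165,.185,"lockfin"),(.101,.116,"skirt")],amin=200)
cv2.imwrite("pics/w12c.png",cv2.resize(p[60:260,200:460,::-1],None,fx=3,fy=3,interpolation=cv2.INTER_CUBIC))
```

```text
27.9 [0.5749 0.1919 0.2676] [-1.5702e+00 -2.8000e-03  3.1106e+00] [-0.3  0.2  0.2] 0.034972582715741087
knob [330. 103.] 1020 0.1362 [641.7 185.3] [14.  43.9] 76.39
hood [219. 102.] 7115 0.1454 [644.3 271.1] [67.1 74.1] 88.7
lockfin [204. 103.] 1438 0.1748 [644.  270.5] [12.4 43.8] 88.91
skirt [275.  51.] 1731 0.1039 [683.9 238.4] [200.3  13.2] 87.52
skirt [327. 101.] 3020 0.1054 [642.3 189.6] [68.2 59.1] 88.43
skirt [277. 153.] 1426 0.1039 [602.7 240.7] [200.   13.3] 88.1
skirt [258. 235.] 281 0.1112 [520.  257.5] [21.9 14.4] 2.48
```

View pics/w12c.png

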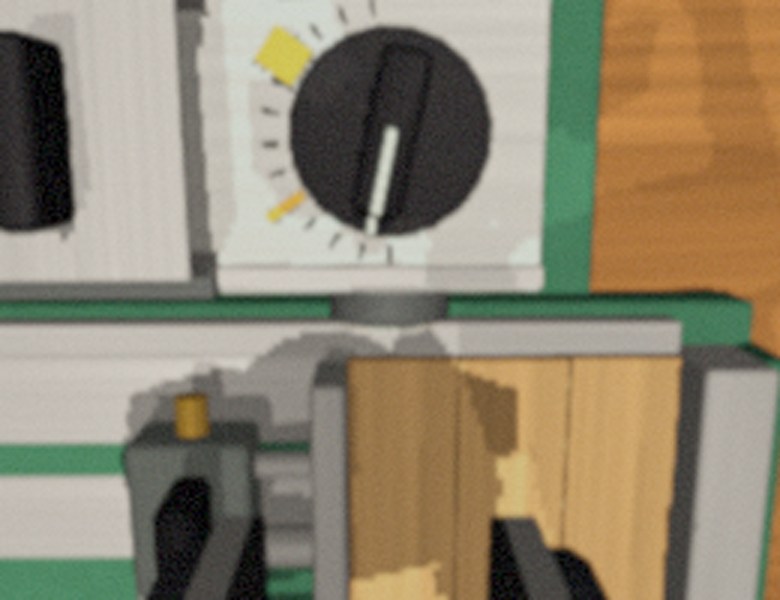

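```bash
cat > dial.py <<'E'
from h import *
import pickle,sys
def dial(tag,zplane_flag=None):
    i=pickle.load(open(f"pics/{tag}.pkl","rb"));W=cloud(i,np.load(f"pics/{tag}.npy"));p=cv2.imread(f"pics/{tag}.png")
    hsv=cv2.cvtColor(p,cv2.COLOR_BGR2HSV);z=W[...,2]
    th=-.028;nx=np.array([np.cos(th),np.sin(th)]);ny=np.array([-np.sin(th),np.cos(th)])
    # skirt disc dark pixels
    reg=(W[...,0]>.59)&(W[...,0]<.69)&(W[...,1]>.13)&(W[...,1]<.24)
    kb=reg&(z>.128)&(z<.142); Q=W[kb]
    r=cv2.minAreaRect((Q[:,:2]*1000).astype(np.float32)); print("bar",r)
    sk=reg&(hsv[...,2]<95)&(z>.1)&(z<.125);Q=W[sk]
    (cx,cy),R=cv2.minEnclosingCircle((Q[:,:2]*1000).astype(np.float32));print("skirt",cx,cy,R,np.median(Q[:,2]))
    fl=reg&(hsv[...,1]>90)&(hsv[...,0]>12)&(hsv[...,0]<35)&(hsv[...,2]>120)&(z<.125)
    n,l,st,c=cv2.connectedComponentsWithStats(fl.astype(np.uint8))
    C=np.array(r[0])/1000
    def ang(P): d=P-C; return np.arctan2(d@ny,-(d@nx)), np.hypot(*d)
    for k in range(1,n):
        if st[k,4]>3:
            Q=W[l==k][:,:2];print("flag",c[k].round(1),st[k,4],np.median(W[l==k][:,2]).round(4),"ang of mean",ang(Q.mean(0)))
    br=reg&(hsv[...,2]>130)&(hsv[...,1]<60)
    d=W[...,:2]-C; rr=np.hypot(d[...,0],d[...,1]); br&=(rr<.031)
    n,l,st,c=cv2.connectedComponentsWithStats(br.astype(np.uint8))
    for k in range(1,n):
        if st[k,4]>5:
            Q=W[l==k][:,:2];print("ptr",c[k].round(1),st[k,4],"mean",ang(Q.mean(0)),"far",ang(Q[np.argmax(rr[l==k])]))
E
python3 -c "
from dial import *
dial('w12')"
```

```text
bar ((642.6751708984375, 206.91758728027344), (64.72513580322266, 74.10287475585938), 88.8619155883789)
skirt 641.7880859375 210.67172241210938 53.728118896484375 0.10547777774321365
flag [294.1  78.4] 208 0.1031 ang of mean (np.float64(2.745865829994408), np.float64(0.023016216281363838))
flag [295.2 128.1] 41 0.1034 ang of mean (np.float64(0.4136909341803101), np.float64(0.022608896849942495))
ptr [289.5 105.3] 1546 mean (np.float64(1.4791302807832016), np.float64(0.014032836754326585)) far (np.float64(-2.875182559754853), np.float64(0.0309881822016134))
ptr [327.2 118.2] 141 mean (np.float64(-1.0408594567930332), np.float64(0.022201616889797545)) far (np.float64(-0.5328811740695016), np.float64(0.03076104639589128))
```

```bash
sed -i 's/(W\[...,1\]<.24)/(W[...,1]<.233)/; s/kb=reg&(z>.128)/kb=reg\&(W[...,1]<.21)\&(hsv[...,2]<120)\&(z>.128)/; s/sk=reg&/sk=reg\&(W[...,1]<.218)\&/; s/br&=(rr<.031)/br\&=(rr<.033)\&(W[...,1]<.217)/' dial.py
python3 -c "
from dial import *
dial('w12')"
```

```text
bar ((641.7415161132812, 185.28948974609375), (13.992547988891602, 43.90706253051758), 76.38855743408203)
skirt 641.9197387695312 185.52345275878906 28.911733627319336 0.10545837530373595
flag [294.1  78.4] 208 0.1031 ang of mean (np.float64(2.1859641076029948), np.float64(0.03736855480377653))
flag [295.2 128.1] 41 0.1034 ang of mean (np.float64(0.9854035449694677), np.float64(0.03687405630034156))
ptr [331.7 105.8] 902 mean (np.float64(-0.8511696563170638), np.float64(0.002267965488333991)) far (np.float64(-2.409562256433996), np.float64(0.03299808963902438))
```

Emit:
send_rows([
  [[0,0,0],[-3.4,0,0.2],3],
  [[0,0,0],[-3.3,0,0.25],3],
  [[0,5.9,0],[0,3,0],3],
  [[0,5.9,0],[0,3,0],3],
  [[0,0,0],[0,3,0],3],
  [[0,0,0],[0,0,0],3],
  [[0,0,0],[0,0,0],3],
])

```text
time_s: 28.65
tool_pos: [0.6412, 0.1851, 0.1803]
eef_rot: [-1.571, -0.0, 2.905]
wrist_force: [0.5, -0.0, 1.3]
width: 0.0299
```

Run:
```python
from look import *
i,p,W=look("w13",[(.128,.142,"knob")],amin=100,vmax=400)
cv2.imwrite("pics/w13c.png",p[:,:,::-1])
```

```text
28.65 [0.6412 0.1851 0.1803] [-1.5707e+00 -1.0000e-04  2.9051e+00] [ 0.5 -0.   1.3] 0.029902922096223694
knob [167. 192.] 463 0.1354 [680.2 269.4] [66.1  3.4] 87.35
knob [323. 220.] 1763 0.136 [642.9 185.3] [13.7 43.3] 76.76
```

View pics/w13c.png

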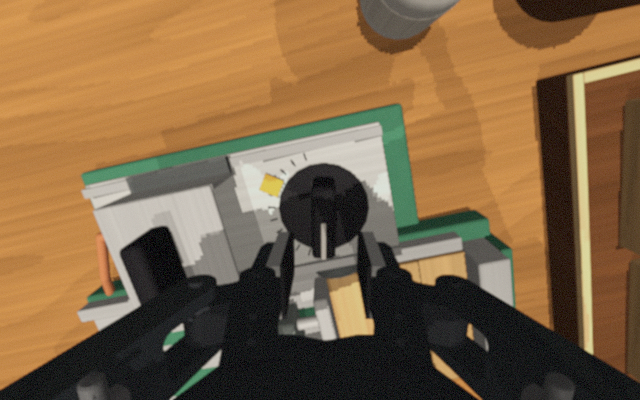

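Emit:
send_rows([
  [[0,0,0],[-0.1,3,0],3],
  [[0,0,0],[0,2.2,0],3],
  [[0,0,0],[0,0,0],3],
  [[0,0,0],[0,0,0],3],
  [[0,0,0],[0,0,0],0.5],
  [[0,0,0],[0,0,0],0.5],
  [[0,0,0],[0,0,0],0.5],
  [[0,0,0],[0,0,0],0.5],
])

```text
time_s: 29.5
tool_pos: [0.644, 0.1855, 0.1304]
eef_rot: [-1.574, 0.005, 2.905]
wrist_force: [0.2, 3.4, 6.6]
width: 0.0126
```

Emit:
send_rows([
  [[0,0,0],[0.1,0,0],0.5],
  [[0,5,0],[0,0,0],0.5],
  [[0,5,0],[0,0,0],0.5],
  [[0,5,0],[0,0,0],0.5],
  [[0,5,0],[0,0,0],0.5],
  [[0,5,0],[0,0,0],0.5],
  [[0,5,0],[0,0,0],0.5],
  [[0,5,0],[0,0,0],0.5],
  [[0,5,0],[0,0,0],0.5],
  [[0,4.4,0],[0,0,0],0.5],
  [[0,0,0],[0,0,0],0.5],
  [[0,0,0],[0,0,0],0.5],
])

```text
time_s: 30.7
tool_pos: [0.6433, 0.1848, 0.1304]
eef_rot: [-1.576, 0.003, 2.129]
wrist_force: [1.1, 0.2, 8.2]
width: 0.0127
```

Emit:
send_rows([
  [[0,0,0],[0,0,0],3],
  [[0,0,0],[0,0,0],3],
  [[0,0,0],[0,-3,0],3],
  [[0,0,0],[0,-4,0],3],
  [[0,0,0],[2,-4,0],3],
  [[0,0,0],[4,-3,0],3],
  [[0,0,0],[0,0,0],3],
  [[0,0,0],[0,0,0],3],
])

```text
time_s: 31.5
tool_pos: [0.6094, 0.2362, 0.2679]
eef_rot: [-1.571, 0.001, 2.131]
wrist_force: [-0.3, -0.4, -0.9]
width: 0.0296
```

Run:
```python
from look import *
i,p,W=look("w14",[(.128,.142,"knob"),(.142,.15,"hood"),(.165,.185,"lockfin")],amin=100,vmax=250)
q=project(i,[[.642,.1854,.11]])[0].astype(int);print(q)
u,v=max(q[0]-100,0),max(q[1]-75,0)
cv2.imwrite("pics/w14c.png",cv2.resize(p[v:v+150,u:u+200,::-1],None,fx=4,fy=4,interpolation=cv2.INTER_CUBIC))
from dial import dial
dial("w14")
```

```text
31.5 [0.6094 0.2362 0.2679] [-1.5714e+00  8.0000e-04  2.1311e+00] [-0.3 -0.4 -0.9] 0.029569535530931255
knob [324. 114.] 1003 0.1361 [642.  185.5] [13.7 43.1] 31.82
hood [265. 196.] 5022 0.1453 [644.5 270.3] [66.5 74. ] 88.28
lockfin [259. 213.] 1086 0.1747 [644.5 269.9] [12.  44.1] 89.19
[323 113]
bar ((642.0087890625, 185.48434448242188), (13.727890968322754, 43.128536224365234), 31.81837272644043)
skirt 641.9269409179688 185.4663543701172 29.04408073425293 0.10546686236122588
flag [285.3 128.8] 195 0.1031 ang of mean (np.float64(2.1924372654056845), np.float64(0.03674513355608022))
flag [324.  155.3] 39 0.1034 ang of mean (np.float64(0.9777092547762085), np.float64(0.03682389030239755))
ptr [324.9 112.8] 888 mean (np.float64(-1.174030813407632), np.float64(0.00126697323870575)) far (np.float64(0.42068478215666544), np.float64(0.0329861750469756))
```

View pics/w14c.png

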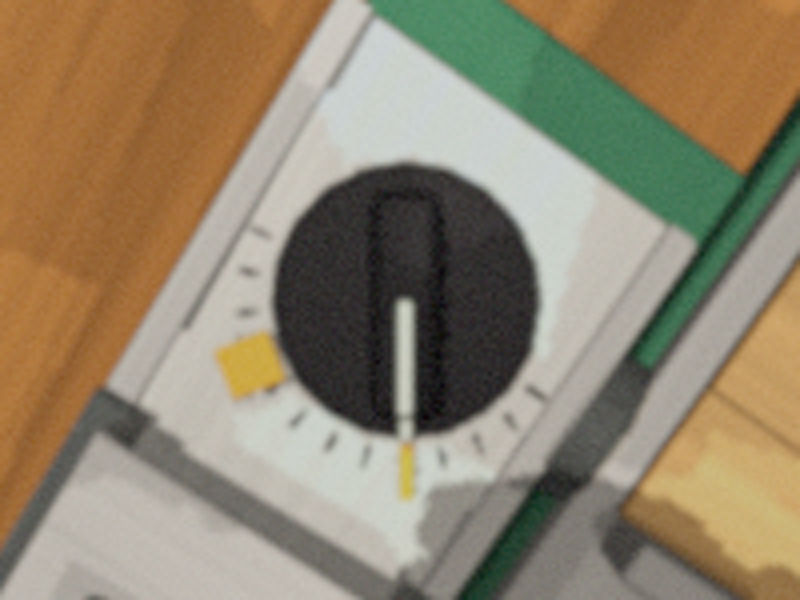

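Emit:
send_rows([
  [[0,-8,0],[0,0,0],4],
  [[0,-8,0],[0,0,0],4],
  [[0,-8,0],[0,0,0],4],
  [[0,-8,0],[0,0,0],4],
  [[0,-8,0],[0,0,0],4],
  [[0,-8,0],[0,0,0],4],
  [[0,-8,0],[0,0,0],4],
  [[0,0,0],[-3.4,0,-3.5],4],
  [[0,0,0],[0,3,0],4],
  [[0,0,0],[0,3,0],4],
  [[0,0,0],[0,0,0],4],
  [[0,0,0],[0,0,0],4],
])

```text
time_s: 32.75
tool_pos: [0.6449, 0.2683, 0.2061]
eef_rot: [-1.569, -0.003, 3.106]
wrist_force: [0.4, 0.2, 0.9]
width: 0.0401
```

Run:
```python
from look import *
i,p,W=look("w15",[(.165,.185,"lockfin")],amin=100,vmax=400)
```

```text
32.75 [0.6449 0.2683 0.2061] [-1.5694e+00 -3.1000e-03  3.1056e+00] [0.4 0.2 0.9] 0.04014584710084603
lockfin [319. 230.] 1737 0.1749 [645.1 270.9] [11.8 43.8] 88.44
```

View pics/w15.png

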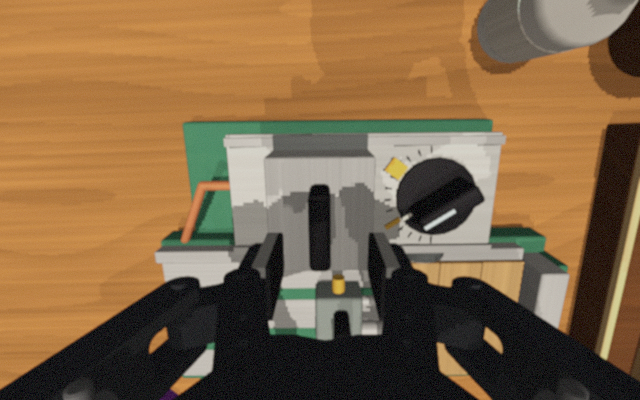

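Emit:
send_rows([
  [[0,0,0],[0,2,-0.25],4],
  [[0,0,0],[0,2.1,0],4],
  [[0,0,0],[0,0,0],4],
  [[0,0,0],[0,0,0],0.5],
  [[0,0,0],[0,0,0],0.5],
  [[0,0,0],[0,0,0],0.5],
  [[0,0,0],[0,0,0],0.5],
  [[0,0,0],[0,0,1],0.5],
  [[0,0,0],[0,0,1.5],0.5],
  [[0,0,0],[0,0,1.5],0.5],
  [[0,0,0],[0,0,1.5],0.5],
  [[0,0,0],[0,0,1],0.5],
])

```text
time_s: 34.0
tool_pos: [0.6443, 0.2069, 0.169]
eef_rot: [-1.573, 0.006, 3.107]
wrist_force: [2.8, 2.4, 4.9]
width: 0.0104
```

Emit:
send_rows([
  [[0,0,0],[0,0,1],0.5],
  [[0,0,0],[0,0,0.5],0.5],
  [[0,0,0],[0,0,0.2],0.5],
  [[0,0,0],[0,0,0],0.5],
  [[0,0,0],[0,0,0],0.5],
])

```text
time_s: 34.5
tool_pos: [0.6438, 0.1899, 0.169]
eef_rot: [-1.571, 0.006, 3.107]
wrist_force: [1.4, -0.8, 5.7]
width: 0.0108
```

Emit:
send_rows([
  [[0,0,0],[0,0,0.4],0.5],
  [[0,0,0],[0,0,0.2],0.5],
  [[0,0,0],[0,0,0],0.5],
  [[0,0,0],[0,0,0],0.5],
])

```text
time_s: 34.9
tool_pos: [0.6437, 0.1859, 0.169]
eef_rot: [-1.574, 0.006, 3.108]
wrist_force: [3.4, 6.3, 4.3]
width: 0.0106
```

Emit:
send_rows([
  [[0,0,0],[0,0,0.2],0.5],
  [[0,0,0],[0,0,0],0.5],
  [[0,0,0],[0,0,0],0.5],
])

```text
time_s: 35.2
tool_pos: [0.6437, 0.1857, 0.169]
eef_rot: [-1.577, 0.007, 3.108]
wrist_force: [4.4, 12.4, 4.4]
width: 0.0104
```

Emit:
send_rows([
  [[0,0,0],[0,0,-0.15],0.5],
  [[0,0,0],[0,0,0],3],
  [[0,0,0],[0,0,0],4],
  [[0,0,0],[0,-3,0],4],
  [[0,0,0],[0,-4,0],4],
  [[0,0,0],[4,-4,0],4],
  [[0,0,0],[4,-3,0],4],
  [[0,0,0],[4,0,0],4],
  [[0,0,0],[4,0,0],4],
  [[0,0,0],[0,0,0],4],
  [[0,0,0],[0,0,0],4],
])

```text
time_s: 36.3
tool_pos: [0.4865, 0.1887, 0.3025]
eef_rot: [-1.571, 0.001, 3.107]
wrist_force: [0.6, -0.0, -0.1]
width: 0.04
```

Run:
```python
from look import *
i,p,W=look("w16",[(.165,.185,"lockfin"),(.142,.15,"hood"),(.1,.118,"jaw"),(.057,.064,"thin"),(.079,.091,"fence")],amin=300)
z=W[...,2]
nx=np.array([.9996,-.028]);ny=np.array([.028,.9996])
cl=np.stack([W[...,:2]@nx-.4921,W[...,:2]@ny-.2526],-1)
b=(z>.057)&(z<.0625)&(abs(cl[...,0])<.08)&(cl[...,1]>-.154)&(cl[...,1]<-.036)
for y in (-.14,-.095,-.05):
    m=b&(abs(cl[...,1]-y)<.012); print(y,"x",np.percentile(cl[m][:,0],[.5,99.5]).round(4))
look("t16",[(.07,.08,"thick"),(.056,.064,"thin")],cam="top",vmax=400,amin=150)
look("s16",[],cam="scene")
```

```text
36.3 [0.4865 0.1887 0.3025] [-1.5707e+00  1.3000e-03  3.1069e+00] [ 0.6 -0.  -0.1] 0.039962446311441926
hood [322.  21.] 3068 0.1453 [619.6 186. ] [66.3 30. ] 88.32
jaw [279.  54.] 2124 0.1046 [604.  240.4] [200.4  15.1] 87.83
jaw [257. 166.] 1023 0.1118 [495.5 258.1] [14.5 68.3] 88.39
thin [556.  61.] 534 0.0604 [587.4 -64.6] [  4.3 127.3] 87.78
thin [143.  27.] 333 0.0615 [640.4 375.6] [17.4 40.7] 33.89
thin [364. 150.] 11669 0.0594 [490.3 144. ] [120.7 146.8] 88.42
thin [545. 192.] 423 0.0606 [442.3 -71.9] [  7.1 129. ] 87.76
fence [323.  71.] 329 0.088 [588.2 186.6] [38.  14.8] 88.1
fence [432. 159.] 3199 0.0843 [488.3  71.9] [ 25.9 147.4] 88.64
fence [305. 158.] 1345 0.0832 [494.  210.3] [ 12.1 133.6] 88.45
-0.14 x [-0.0602  0.0666]
-0.095 x [-0.0613  0.0658]
-0.05 x [-0.0609  0.0662]
36.35 [0.4874 0.1887 0.3022] [-1.5708e+00  1.4000e-03  3.1065e+00] [ 0.1 -0.3 -0.8] 0.04003451562448796
thick [364. 181.] 684 0.0759 [585.9 -85.7] [ 40.4 130.2] 87.67
thick [424. 181.] 707 0.0759 [ 586.2 -248.2] [128.3  41.6] 1.4
thick [367. 233.] 705 0.0763 [441.6 -91.9] [ 38.3 126.5] 89.42
thick [458. 236.] 759 0.0762 [ 436.6 -334.4] [ 43.1 131.1] 87.78
thin [282. 212.] 1829 0.0599 [502.6 144. ] [119.3 141. ] 88.48
36.4 [0.4877 0.1887 0.3019] [-1.5707e+00  9.0000e-04  3.1062e+00] [ 0.2 -0.4 -0.2] 0.04007212795201345
```

View pics/w16.png

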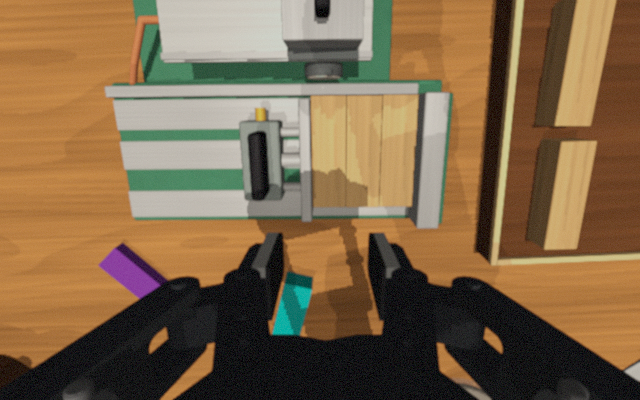

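View pics/s16.png

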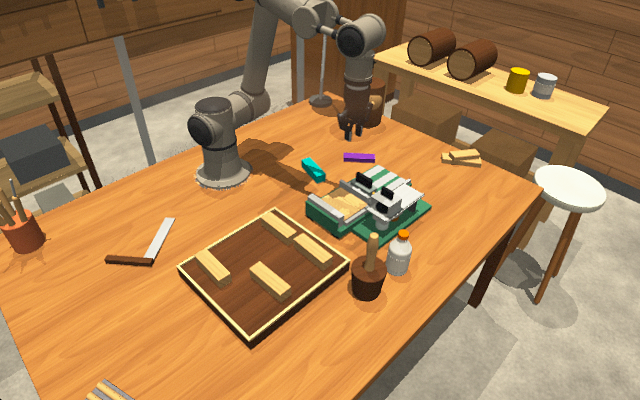

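```bash
python3 -c "
from cell import arm
print(arm.close_job())"
```

```text
the job is handed in; nothing more can be done
None
```

I finished the glue-up dry run and handed it in at about 36 s on the robot's clock; it gave no verdict. The board lying ready in the clamp was thin, so I worked with thin boards throughout.

- **Boards:** I laid the tray's two thin boards beside it, so three boards are in the clamp, each pushed home against the back stop. I then closed the jaw until it stalled at about 17 N. The last picture shows the boards about 120 mm wide between fence and jaw, with no visible gaps and their ends in line. The four thick boards are still in the tray.
- **Knob:** After clamping, I turned the knob clockwise to the narrow flag. It measured about 0.99 rad against about 0.98 rad for the flag, and in the picture the pointer lines up with it. The lock did not cover the knob, so I did not need to slide it back first.
- **Lock:** I slid it to its end stop, where it pushed back at about 12 N. In the last picture the hood sits centred over the knob, to within 1 mm.
- **Bystanders:** The glue bottle and mallet were not touched and are still upright in the last picture.

None of the last checks failed. The one disagreement was that two measurements of the board ends differed by 1–2 mm, which is about the accuracy of the camera calibration. I saw no sign of a board being knocked aside or of the grip slackening.

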